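# Demagnetise the bench files

## Task

The files have picked up magnetism and hold swarf: pull every file out of the wooden block and lay them all flat on the demagnetiser's bed, then press the round start key firmly until it registers. With the machine running, move every file from the bed into the steel tray, lying flat, and only when the bed is clear press the square stop key the same way. Do not bear down hard on the keys, and leave the oil bottle and the wax tin where they stand.

Things in the scene. Friction and masses are not known exactly. Their poses are not given: they have to be found in the camera images.
- file_a: small hand file, 165 mm long, 60 g: steel round blade 10 mm thick, 85 mm long, and an eight-sided wooden handle 80 mm long, 13 to 16 mm thick. Origin on its axis in the middle of the blade; its +z axis runs along the file towards the handle end (blade tip at -45 mm, handle from +40 to +120 mm). At the start it stands upright, handle up, in a well of the wooden block, its tip 8 mm above the bench. It may be absent.
- file_b: small hand file, 165 mm long, 60 g: steel square blade 9 mm, 85 mm long, and an eight-sided wooden handle 80 mm long, 13 to 16 mm thick. Origin on its axis in the middle of the blade; its +z axis runs along the file towards the handle end (blade tip at -45 mm, handle from +40 to +120 mm). At the start it stands upright, handle up, in a well of the wooden block, its tip 8 mm above the bench. It may be absent.
- file_c: small hand file, 165 mm long, 60 g: steel flat blade 13 x 5 mm, 85 mm long, and an eight-sided wooden handle 80 mm long, 13 to 16 mm thick. Origin on its axis in the middle of the blade; its +z axis runs along the file towards the handle end (blade tip at -45 mm, handle from +40 to +120 mm). At the start it stands upright, handle up, in a well of the wooden block, its tip 8 mm above the bench. It may be absent.
- file_d: small hand file, 165 mm long, 60 g: steel thick flat blade 10 x 7.5 mm, 85 mm long, and an eight-sided wooden handle 80 mm long, 13 to 16 mm thick. Origin on its axis in the middle of the blade; its +z axis runs along the file towards the handle end (blade tip at -45 mm, handle from +40 to +120 mm). At the start it stands upright, handle up, in a well of the wooden block, its tip 8 mm above the bench. It may be absent.
- file_a_grip (a point): middle of the handle of file_a, on its axis, 80 mm from the origin towards the handle end; axes as the file's
- file_b_grip (a point): middle of the handle of file_b, on its axis, 80 mm from the origin towards the handle end; axes as the file's
- file_c_grip (a point): middle of the handle of file_c, on its axis, 80 mm from the origin towards the handle end; axes as the file's
- file_d_grip (a point): middle of the handle of file_d, on its axis, 80 mm from the origin towards the handle end; axes as the file's
- block: dark wooden file block fixed to the bench, 120 x 120 x 70 mm tall, origin at the centre of its underside; four square wells 22 mm wide and 62 mm deep, centred at x, y = +-32.5 mm in its frame, each holding one file or empty
- demag: bench demagnetiser, fixed: a flat grey case 230 (x) by 300 (y) by 50 mm tall, origin at the centre of its underside. A black bed lies towards its -y side; a black membrane keypad strip lies along its +y side with two grey keys
- bed (a point): centre of the demagnetiser's flat bed surface, 50 mm above the bench; axes as the demagnetiser's. The bed is 200 x 200 mm inside a steel lip 5 mm wide and 6 mm high
- start_key: start key: the ROUND grey membrane key, 30 mm across, on the keypad strip. Origin at the centre of its top face (56 mm above the bench, 3 mm proud of the strip). Pressed straight down; it gives only 1.5 mm (stiff, bottoms at about 4 N) and registers when pressed with more than 4 N for 0.3 s; over 45 N breaks it
- stop_key: stop key: the SQUARE grey membrane key, 28 mm, 80 mm from the start key on the same strip (nearer the -x end). Origin at the centre of its top face; presses just as the start key does
- tray: loose shallow steel tray, 200 (x) by 180 (y) mm, walls 4 mm thick and 22 mm tall, 0.7 kg; origin at the centre of its underside
- tray_in (a point): centre of the tray's inner floor (192 x 172 mm), 4 mm above the bench; axes as the tray's
- oil: amber oil bottle, 52 mm across, 130 mm tall; a bystander, not part of the job; origin at the centre of its underside
- wax_tin: wax tin: low round aluminium tin with a white lid, 70 mm across, 35 mm tall; a bystander, not part of the job; origin at the centre of its underside
There are look-alikes about, which are no part of the job. What is shaped like the file_b but pink is not meant. Leave any green look-alike of the file_a alone.

How it is judged (in metres and radians):
On the way, in this order (a step that is already met when the one before it is completed fails the run):
1. every file lies flat on the demagnetiser's bed (x of file_a in the frame of bed between -0.1 and 0.1 m and x of file_a_grip in the frame of bed between -0.1 and 0.1 m and y of file_a in the frame of bed between -0.1 and 0.1 m and y of file_a_grip in the frame of bed between -0.1 and 0.1 m and z of file_a in the frame of bed between 0 and 0.04 m and angle between file_a's own z axis and vertical between 1.321 and 1.821 rad and linear speed of each of file_a, file_b, file_c, file_d below 0.05 m/s and x of file_b in the frame of bed between -0.1 and 0.1 m and x of file_b_grip in the frame of bed between -0.1 and 0.1 m and y of file_b in the frame of bed between -0.1 and 0.1 m and y of file_b_grip in the frame of bed between -0.1 and 0.1 m and z of file_b in the frame of bed between 0 and 0.04 m and angle between file_b's own z axis and vertical between 1.321 and 1.821 rad and x of file_c in the frame of bed between -0.1 and 0.1 m and x of file_c_grip in the frame of bed between -0.1 and 0.1 m and y of file_c in the frame of bed between -0.1 and 0.1 m and y of file_c_grip in the frame of bed between -0.1 and 0.1 m and z of file_c in the frame of bed between 0 and 0.04 m and angle between file_c's own z axis and vertical between 1.321 and 1.821 rad and x of file_d in the frame of bed between -0.1 and 0.1 m and x of file_d_grip in the frame of bed between -0.1 and 0.1 m and y of file_d in the frame of bed between -0.1 and 0.1 m and y of file_d_grip in the frame of bed between -0.1 and 0.1 m and z of file_d in the frame of bed between 0 and 0.04 m and angle between file_d's own z axis and vertical between 1.321 and 1.821 rad), for 0.3 s.
2. the start key is pressed with over 4 N for 0.3 s with all files on the bed (all of step 1 and contact force between start_key and anything else above 4 N), for 0.3 s.
3. every file lies in the tray (x of file_a in the frame of tray_in between -0.096 and 0.096 m and x of file_a_grip in the frame of tray_in between -0.096 and 0.096 m and y of file_a in the frame of tray_in between -0.086 and 0.086 m and y of file_a_grip in the frame of tray_in between -0.086 and 0.086 m and z of file_a in the frame of tray_in between 0 and 0.045 m and angle between file_a's own z axis and vertical between 1.271 and 1.871 rad and linear speed of each of file_a, file_b, file_c, file_d below 0.05 m/s and x of file_b in the frame of tray_in between -0.096 and 0.096 m and x of file_b_grip in the frame of tray_in between -0.096 and 0.096 m and y of file_b in the frame of tray_in between -0.086 and 0.086 m and y of file_b_grip in the frame of tray_in between -0.086 and 0.086 m and z of file_b in the frame of tray_in between 0 and 0.045 m and angle between file_b's own z axis and vertical between 1.271 and 1.871 rad and x of file_c in the frame of tray_in between -0.096 and 0.096 m and x of file_c_grip in the frame of tray_in between -0.096 and 0.096 m and y of file_c in the frame of tray_in between -0.086 and 0.086 m and y of file_c_grip in the frame of tray_in between -0.086 and 0.086 m and z of file_c in the frame of tray_in between 0 and 0.045 m and angle between file_c's own z axis and vertical between 1.271 and 1.871 rad and x of file_d in the frame of tray_in between -0.096 and 0.096 m and x of file_d_grip in the frame of tray_in between -0.096 and 0.096 m and y of file_d in the frame of tray_in between -0.086 and 0.086 m and y of file_d_grip in the frame of tray_in between -0.086 and 0.086 m and z of file_d in the frame of tray_in between 0 and 0.045 m and angle between file_d's own z axis and vertical between 1.271 and 1.871 rad), for 0.3 s.
4. the stop key is pressed with over 4 N for 0.3 s with all files in the tray (all of step 3 and contact force between stop_key and anything else above 4 N), for 0.3 s.
At the end, for the whole second after the job is handed in: every file present lies at rest in the tray within 17 degrees of level (the middles of its blade and of its handle inside the tray walls, at most 45 mm above the tray floor), the tray flat on the bench; the stop key was pressed last (all of step 3 and angle between tray's own z axis and vertical below 0.1 rad and linear speed of tray below 0.03 m/s); the robot touches nothing.
It fails at once if the stop key pressed while a file is still on the bed (contact force between stop_key and anything else above 4 N and ((x of file_a in the frame of bed between -0.1 and 0.1 m and x of file_a_grip in the frame of bed between -0.1 and 0.1 m and y of file_a in the frame of bed between -0.1 and 0.1 m and y of file_a_grip in the frame of bed between -0.1 and 0.1 m and z of file_a in the frame of bed between 0 and 0.04 m and angle between file_a's own z axis and vertical between 1.321 and 1.821 rad and linear speed of file_a below 0.05 m/s) or (x of file_b in the frame of bed between -0.1 and 0.1 m and x of file_b_grip in the frame of bed between -0.1 and 0.1 m and y of file_b in the frame of bed between -0.1 and 0.1 m and y of file_b_grip in the frame of bed between -0.1 and 0.1 m and z of file_b in the frame of bed between 0 and 0.04 m and angle between file_b's own z axis and vertical between 1.321 and 1.821 rad and linear speed of file_b below 0.05 m/s) or (x of file_c in the frame of bed between -0.1 and 0.1 m and x of file_c_grip in the frame of bed between -0.1 and 0.1 m and y of file_c in the frame of bed between -0.1 and 0.1 m and y of file_c_grip in the frame of bed between -0.1 and 0.1 m and z of file_c in the frame of bed between 0 and 0.04 m and angle between file_c's own z axis and vertical between 1.321 and 1.821 rad and linear speed of file_c below 0.05 m/s) or (x of file_d in the frame of bed between -0.1 and 0.1 m and x of file_d_grip in the frame of bed between -0.1 and 0.1 m and y of file_d in the frame of bed between -0.1 and 0.1 m and y of file_d_grip in the frame of bed between -0.1 and 0.1 m and z of file_d in the frame of bed between 0 and 0.04 m and angle between file_d's own z axis and vertical between 1.321 and 1.821 rad and linear speed of file_d below 0.05 m/s))).
It fails at once if a key pressed with more than 45 N (contact force between any of start_key, stop_key and anything else above 45 N).
It fails at once if a bystander moved more than 60 mm (distance of any of oil, wax_tin from where it was at the start of the episode above 0.06 m).
Of file_a, file_b, file_c, file_d only 2 to 4 are there at a start; the rules pass over those that are not, and their reading is None.
At some moment in a run one of file_a, file_b, file_c, file_d, tray may be knocked a few centimetres aside while the robot is not near it.
It also fails if it takes over 210 s, if anything falls off the work surface, if the arm or the gripper's body presses on something with over 40 N, if the wrist force passes 120 N, or if a joint passes its speed limit or range.

## Robot

A 6-joint arm with a two-finger parallel gripper is mounted at the origin on the work surface. World frame = base frame: x ahead of the robot, y to its left, z up, the work surface at z = 0. Lengths are in m, angles in degrees, forces in N, time in s.
With the tool pointing down it reaches from about 0.325 to 0.875 m from the base axis. Payload 4.4 kg.
Tool frame: the origin (TCP) lies at the very end of the fingers, on their centre line; the grasp point (between the pads) lies 19 mm behind it (manip.grasp_offset is the z of the grasp point in the tool frame, in m); z points along the fingers, y is the line along which they close (so a half turn about z gives the same grasp; the last joint's range is limited). The gripper opens to 85 mm and grips with 20 to 120 N. Pads are 22 mm wide; open, the fingers measure 114 mm over their backs; the gripper's body (76 mm by 85 mm) begins 54 mm behind the grasp point. The pads swing forward as they close: fully open they stand 13 mm farther back than shut.
Start: joints at [60.762, 11.837, 88.321, -0, 79.842, -8.623], TCP at [0.202, 0.538, 0.231] pointing down, gripper open.
Joint ranges: [-156.59, 156.59], [-49.26, 127.26], [12.9, 141.05], [-63.56, 243.56], [4.71, 150.69], [-161.64, 161.64]. Speed limits (degrees/s): [159.86, 159.86, 180, 180, 180, 180].

## Interface

Orientations are given as a 3x3 rotation matrix whose columns are the frame's x, y, z axes.
In Python, from cell import manip, optics, close_job, nets gives the robot as it stands.
- The arm moves only by the tool arm_command, never from a script. Its argument "plan" is a list of rows, each an object of numbers: "jaw": the finger opening in mm, from 0 to 85.4; "dx", "dy", "dz": the shift along the tool's x, y, z in mm; "turn": the turn about the tool's z in degrees. In form: [{"jaw": .., "dx": .., "dy": .., "dz": .., "turn": ..}, ...]. A call has 1 to 20 rows; each row is the pose to reach, as a shift and turn from the pose commanded when the call began, along the tool's axes at that moment; what a row does not reach only later rows make up. A row lasts 1/10 s, in which the tool goes at most 50 mm and 8.59 degrees, less where a joint would pass 70% of its speed; a pose out of reach is approached as far as the arm can. A call with a gripper value outside its range is refused whole. The fingers move at their own pace and stop on an object; the grip force is fixed at half the most. Time passes only in rows, so rows that repeat a pose let the fingers close. It gives the time, the measured TCP pose, the force, the opening and the grip force at its end, in the units of the state.
- manip.observe(): the state, without advancing time (a new reading comes with each control period).
- optics.snapshot(name): name is "scene" or "top"; returns a dict with "color" (384x512x3 uint8, blue, green, red), "vfov" (degrees; the focal length in pixels is half the picture's height over the tangent of half this angle, whatever the lens; pixels are square), "cx", "cy" (the principal point, pixels), "k1" (the pictures are not rectified: a ray, as slopes to the right and down, at radius r is drawn at 1 + k1 r^2 times it, then the intrinsics apply), "rvec" (rotation vector, rad) and "tvec" (3), from world to camera coordinates, as OpenCV has them. Camera axes: x right, y down, z forward; pixel columns grow to the right and rows downward; lengths in m; the calibration is good to about 2 mm. A picture is of the moment at which its call begins. There is no depth.
- close_job(): hands the job in; it is judged then, once.
Trained networks look in a picture, given as the dict that the camera call returned (one of the last four; its "shot" number tells which), for a name from the list of things; names that differ only in an ending like _2 or _b are one class to them, and where a whole thing is asked for, a point or a joint stands for the part that bears it (a point fixed in the world has none). Each returns a list of dicts, best first, with "p" (0 to 1); they miss things now and then, are a little off and sometimes report something else, mostly with a low value. They report only what shows in the picture. A call takes as long as a camera call. They do not tell look-alikes from the thing itself.
- nets.spot_in(picture, query): "at" ([x, y, z] in m, in the coordinates of the camera as it stood for that picture, good to about 4 mm: the middle of the surface that is visible of it).
- nets.cut_out(picture, query): "mask" (384x512 bool, what is visible of it).
The state is a dict: "time_s": time; "qpos": joint angles; "dq": joint speeds; "joint_torque": joint torques, N m; "ee_pos": TCP position; "tcp_rot": TCP orientation; "wrist_force": force on the tool from outside, world axes, zero at the start; "torque": the same for the moment, N m; "opening": opening from 0.0 (shut) to 1.0 (fully open); "grip_force": force on a finger pad.
Only numpy, scipy, OpenCV 4.12 (cv2) and the standard library are available. Lean on these libraries where they do the work, as an engineer would, in place of code of your own. Each camera call takes 0.05 s, during which the arm holds its last target. There are 200 camera calls.

## Working session

There is one attempt and no reset: what is moved stays moved. The work goes in short steps, Python scripts to look and compute and a tool call to move; the robot and the scene stay as the last step left them, time stands still between calls to the robot, and variables do not carry over. Pictures are saved under pics/ and viewed, at most 14 in all, crops included, and the job is handed in when it is done.

Besides the shell and the picture viewer there is one more tool, called after "Call:" by a JSON object that holds its "name" and its "arguments", one argument or row to a line. arm_command: Moves the arm, as the interface text tells. Its arguments: {"type":"object","properties":{"plan":{"type":"array","items":{"type":"object","properties":{"jaw":{"type":"number"},"dx":{"type":"number"},"dy":{"type":"number"},"dz":{"type":"number"},"turn":{"type":"number"}}}}},"required":["plan"]}

```bash
ls; mkdir -p pics
cat > h.py <<'E'
import numpy as np, cv2
from cell import manip, optics, close_job, nets
def K(s):
    h,w=s["color"].shape[:2]; f=h/2/np.tan(np.radians(s["vfov"])/2)
    return np.array([[f,0,s["cx"]],[0,f,s["cy"]],[0,0,1.]]),np.array([s["k1"],0,0,0,0.])
def Rt(s): return cv2.Rodrigues(np.array(s["rvec"],float))[0],np.array(s["tvec"],float)
def c2w(s,p): R,t=Rt(s); return R.T@(np.array(p)-t)
def pix(s,P):
    k,d=K(s); return cv2.projectPoints(np.array(P,float).reshape(-1,1,3),np.array(s["rvec"],float),np.array(s["tvec"],float),k,d)[0].reshape(-1,2)
def atz(s,uv,z):
    k,d=K(s); R,t=Rt(s); n=cv2.undistortPoints(np.array(uv,float).reshape(-1,1,2),k,d).reshape(-1,2)
    r=np.c_[n,np.ones(len(n))]@R; c=-R.T@t
    return c+r*((z-c[2])/r[:,2])[:,None]
E
cat > a.py <<'E'
from h import *
np.set_printoptions(precision=3,suppress=True)
for n in ["scene","top"]:
    s=optics.snapshot(n); cv2.imwrite(f"pics/{n}0.png",s["color"])
    R,t=Rt(s); print(n,"cam",-R.T@t)
    for q in ["file_a","file_b","file_c","file_d","block","demag","start_key","stop_key","tray","oil","wax_tin"]:
        for o in nets.spot_in(s,q)[:4]:
            w=c2w(s,o["at"]); print(q,round(o["p"],2),w,pix(s,w)[0].round())
st=manip.observe(); print(st["time_s"],st["ee_pos"],st["tcp_rot"],st["wrist_force"], manip.grasp_offset)
E
python3 a.py
```

```text
pics
scene cam [1.019 0.737 0.74 ]
file_a 0.83 [0.419 0.379 0.125] [396. 256.]
file_a 0.79 [0.332 0.369 0.105] [418. 244.]
file_a 0.73 [0.413 0.236 0.102] [347. 227.]
file_a 0.57 [0.48  0.371 0.127] [373. 265.]
file_b 0.83 [0.419 0.379 0.125] [396. 256.]
file_b 0.79 [0.332 0.369 0.105] [418. 244.]
file_b 0.73 [0.413 0.236 0.102] [347. 227.]
file_b 0.57 [0.48  0.371 0.127] [373. 265.]
file_c 0.83 [0.419 0.379 0.125] [396. 256.]
file_c 0.79 [0.332 0.369 0.105] [418. 244.]
file_c 0.73 [0.413 0.236 0.102] [347. 227.]
file_c 0.57 [0.48  0.371 0.127] [373. 265.]
file_d 0.83 [0.419 0.379 0.125] [396. 256.]
file_d 0.79 [0.332 0.369 0.105] [418. 244.]
file_d 0.73 [0.413 0.236 0.102] [347. 227.]
file_d 0.57 [0.48  0.371 0.127] [373. 265.]
block 0.7 [ 0.648 -0.258  0.067] [162. 177.]
block 0.65 [0.47  0.36  0.067] [368. 281.]
block 0.33 [0.406 0.316 0.136] [378. 233.]
demag 0.76 [0.621 0.07  0.057] [232. 238.]
start_key 0.67 [0.632 0.15  0.058] [248. 259.]
stop_key 0.51 [0.553 0.134 0.055] [271. 242.]
tray 0.93 [ 0.484 -0.325  0.005] [203. 168.]
oil 0.76 [ 0.647 -0.259  0.066] [163. 177.]
wax_t
[... 465 characters left out ...]
ile_c 0.64 [0.413 0.374 0.131] [ 96. 227.]
file_c 0.54 [0.328 0.361 0.111] [103. 263.]
file_c 0.52 [0.405 0.307 0.139] [123. 231.]
file_d 0.68 [0.401 0.228 0.125] [158. 234.]
file_d 0.64 [0.413 0.374 0.131] [ 96. 227.]
file_d 0.54 [0.328 0.361 0.111] [103. 263.]
file_d 0.52 [0.405 0.307 0.139] [123. 231.]
block 0.91 [0.441 0.329 0.072] [123. 217.]
demag 0.83 [0.589 0.033 0.049] [244. 163.]
start_key 0.52 [0.629 0.139 0.061] [202. 146.]
tray 0.63 [ 0.482 -0.326  0.005] [376. 209.]
oil 0.62 [ 0.634 -0.26   0.088] [360. 146.]
wax_tin 0.9 [0.621 0.286 0.033] [148. 150.]
1.2 [0.202 0.538 0.231] [[-0.936  0.352 -0.   ]
 [ 0.352  0.936  0.   ]
 [ 0.     0.    -1.   ]] [ 0.54  -0.128  0.151] -0.0187
```

```bash
python3 -c "
import cv2
s=cv2.imread('pics/scene0.png');cv2.imwrite('pics/s1.png',cv2.resize(s,(800,600),interpolation=cv2.INTER_CUBIC))
s=cv2.imread('pics/top0.png');cv2.imwrite('pics/t1.png',cv2.resize(s,(800,600),interpolation=cv2.INTER_CUBIC))
s=cv2.imread('pics/scene0.png')[190:340,310:460];cv2.imwrite('pics/s2.png',cv2.resize(s,(600,600),interpolation=cv2.INTER_CUBIC))"
```

```text
(no output)
```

View pics/s1.png

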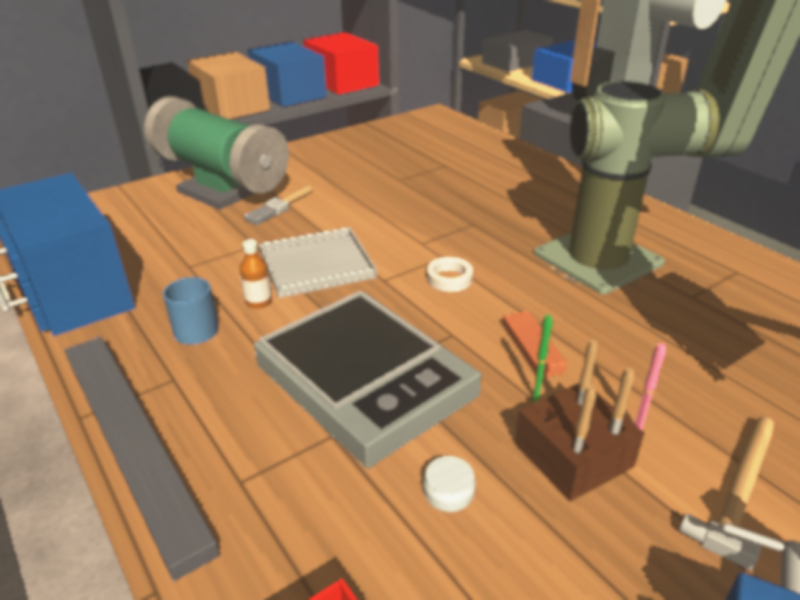

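View pics/t1.png

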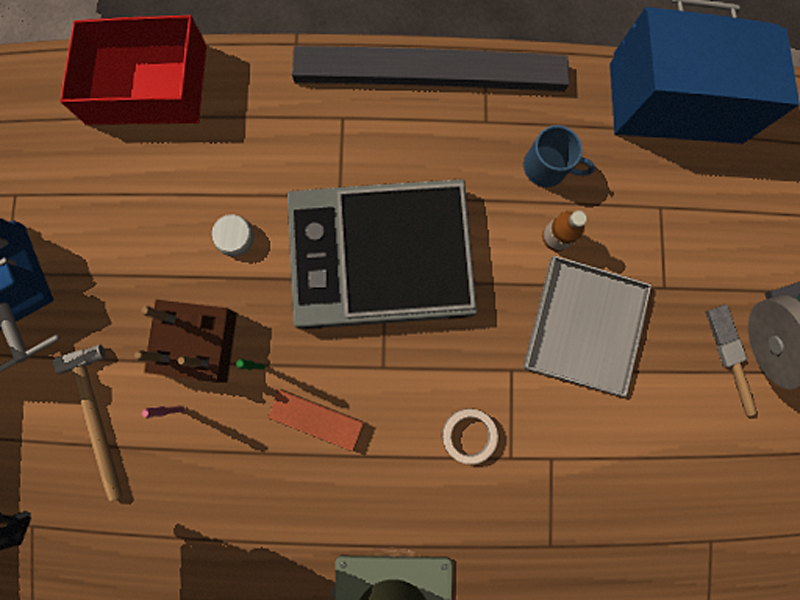

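View pics/s2.png

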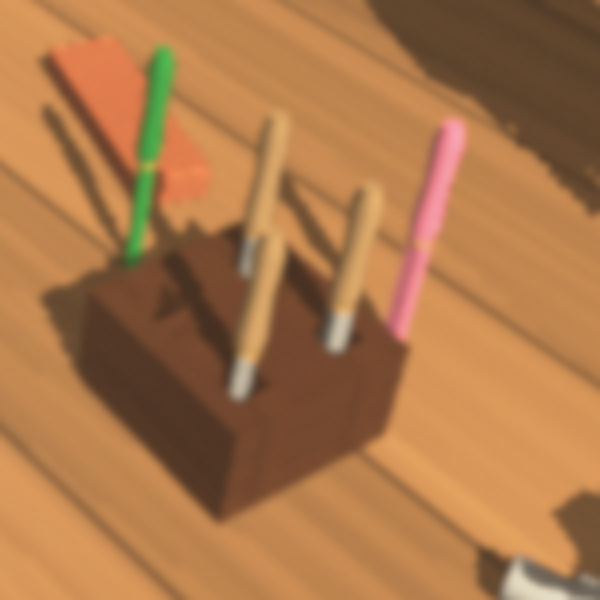

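The scene shows three wooden-handled files in the block; the scene-view tips are at about (379,219), (378,250) and (403,237), and the top-right well in the top view is empty. The green upright at (347,225) and the pink one at (418,244) stand outside the block, so they are the look-alikes and stay put. The demagnetiser, its keys, the tray, the bottle and the tin are all clear to see.

```bash
cat > b.py <<'E'
from h import *
np.set_printoptions(precision=3,suppress=True)
s=optics.snapshot("scene");t=optics.snapshot("top")
print("tips scene",atz(s,[(379.5,219.5),(378,250),(402.8,237)],.173))
print("tips top",atz(t,np.array([(148,312),(139,355),(182,360)])/1.5625,.173))
def rect(q,z):
    m=nets.cut_out(t,q)[0]["mask"].astype(np.uint8)
    c=max(cv2.findContours(m,0,2)[0],key=cv2.contourArea)
    b=cv2.boxPoints(cv2.minAreaRect(c)); w=atz(t,b,z)[:,:2]
    e=w[1]-w[0]; print(q,"centre",w.mean(0),"sides",np.linalg.norm(e),np.linalg.norm(w[2]-w[1]),"ang",np.degrees(np.arctan2(e[1],e[0]))%90)
for q,z in [("demag",.05),("tray",.022),("start_key",.056),("block",.07)]:
    try: rect(q,z)
    except Exception as e: print(q,e)
T=lambda a:np.array(a)/1.5625
print("bed in",atz(t,T([(344,194),(462,185),(472,308),(348,316)]),.056))
print("keys top",atz(t,T([(314,231),(318,279)]),.056))
print("keys scene",atz(s,T([(388,402),(429,378)]),.056))
print("tray",atz(t,T([(554,258),(652,286),(629,397),(526,367)]),.022))
E
python3 b.py
```

```text
tips scene [[0.407 0.314 0.173]
 [0.481 0.376 0.173]
 [0.412 0.379 0.173]]
tips top [[0.473 0.365 0.173]
 [0.411 0.375 0.173]
 [0.406 0.311 0.173]]
demag list index out of range
tray centre [ 0.484 -0.322] sides 0.20618839738857908 0.190273710236735 ang 75.58658594207058
start_key list index out of range
block list index out of range
bed in [[ 0.689  0.096  0.056]
 [ 0.71  -0.1    0.056]
 [ 0.504 -0.117  0.056]
 [ 0.486  0.083  0.056]]
keys top [[0.625 0.143 0.056]
 [0.546 0.133 0.056]]
keys scene [[0.627 0.146 0.056]
 [0.547 0.139 0.056]]
tray [[ 0.597 -0.263  0.022]
 [ 0.553 -0.437  0.022]
 [ 0.363 -0.391  0.022]
 [ 0.411 -0.213  0.022]]
```

Call:
{"name": "arm_command", "arguments": {
  "plan": [
    {"jaw": 32, "dx": -270, "dy": -140, "dz": -20, "turn": -15},
    {"jaw": 32, "dx": -270, "dy": -140, "dz": -20, "turn": -15},
    {"jaw": 32, "dx": -270, "dy": -140, "dz": -20, "turn": -15},
    {"jaw": 32, "dx": -270, "dy": -140, "dz": -20, "turn": -15},
    {"jaw": 32, "dx": -270, "dy": -140, "dz": -20, "turn": -15},
    {"jaw": 32, "dx": -270, "dy": -140, "dz": -20, "turn": -15},
    {"jaw": 32, "dx": -270, "dy": -140, "dz": -20, "turn": -15},
    {"jaw": 32, "dx": -270, "dy": -140, "dz": -20, "turn": -15},
    {"jaw": 32, "dx": -270, "dy": -140, "dz": -20, "turn": -15},
    {"jaw": 32, "dx": -270, "dy": -140, "dz": -20, "turn": -15},
    {"jaw": 32, "dx": -270, "dy": -140, "dz": 0, "turn": -15}
  ]
}}

```text
time_s: 2.6
ee_pos: [0.4068, 0.3145, 0.234]
tcp_rot: [[-0.995, 0.095, 0.006], [0.095, 0.995, 0.003], [-0.005, 0.004, -1.0]]
wrist_force: [-0.2, 0.6, 0.4]
opening: 0.374
grip_force: 0.0
```

Call:
{"name": "arm_command", "arguments": {
  "plan": [
    {"jaw": 32, "dz": 40, "dy": -1},
    {"jaw": 32, "dz": 70, "dy": -1},
    {"jaw": 32, "dz": 99, "dy": -1},
    {"jaw": 32, "dz": 99, "dy": -1},
    {"jaw": 0, "dz": 99, "dy": -1},
    {"jaw": 0, "dz": 99, "dy": -1},
    {"jaw": 0, "dz": 99, "dy": -1},
    {"jaw": 0, "dz": 99, "dy": -1},
    {"jaw": 0, "dz": 99, "dy": -1}
  ]
}}

```text
invalid input
```

```bash
cat > look.py <<'E'
from h import *
import sys
n=sys.argv[1]; x,y,w,hh=map(int,sys.argv[2:6]); s=optics.snapshot(n)
c=s["color"][y:y+hh,x:x+w]; f=min(800/w,600/hh); cv2.imwrite(f"pics/{sys.argv[6]}.png",cv2.resize(c,None,fx=f,fy=f,interpolation=cv2.INTER_CUBIC))
E
python3 look.py scene 310 150 150 150 g1
```

```text
(no output)
```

View pics/g1.png

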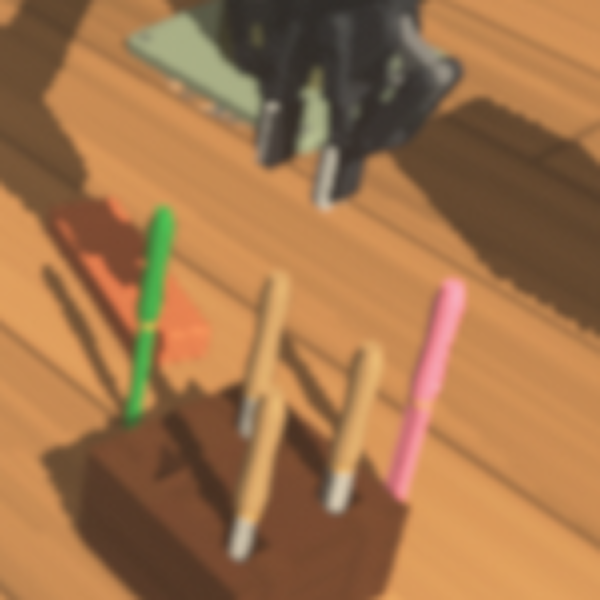

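The gripper is still above file 1 with its fingers open, because that move was refused. I'll send it again with every field filled in.

Call:
{"name": "arm_command", "arguments": {
  "plan": [
    {"jaw": 32, "dx": 0, "dy": -1, "dz": 40, "turn": 0},
    {"jaw": 32, "dx": 0, "dy": -1, "dz": 70, "turn": 0},
    {"jaw": 32, "dx": 0, "dy": -1, "dz": 99, "turn": 0},
    {"jaw": 32, "dx": 0, "dy": -1, "dz": 99, "turn": 0},
    {"jaw": 0, "dx": 0, "dy": -1, "dz": 99, "turn": 0},
    {"jaw": 0, "dx": 0, "dy": -1, "dz": 99, "turn": 0},
    {"jaw": 0, "dx": 0, "dy": -1, "dz": 99, "turn": 0},
    {"jaw": 0, "dx": 0, "dy": -1, "dz": 99, "turn": 0}
  ]
}}

```text
time_s: 3.45
ee_pos: [0.4067, 0.3116, 0.1338]
tcp_rot: [[-0.995, 0.098, 0.003], [0.098, 0.995, 0.001], [-0.002, 0.002, -1.0]]
wrist_force: [-1.0, 0.2, -1.0]
opening: 0.157
grip_force: 58.3
```

Call:
{"name": "arm_command", "arguments": {
  "plan": [
    {"jaw": 0, "dx": 0, "dy": 0, "dz": -40, "turn": 0},
    {"jaw": 0, "dx": 0, "dy": 0, "dz": -75, "turn": 0},
    {"jaw": 0, "dx": -25, "dy": -10, "dz": -100, "turn": 0},
    {"jaw": 0, "dx": -60, "dy": -45, "dz": -100, "turn": 0},
    {"jaw": 0, "dx": -90, "dy": -80, "dz": -100, "turn": -2},
    {"jaw": 0, "dx": -120, "dy": -115, "dz": -100, "turn": -4},
    {"jaw": 0, "dx": -150, "dy": -150, "dz": -100, "turn": -6},
    {"jaw": 0, "dx": -180, "dy": -185, "dz": -100, "turn": -8},
    {"jaw": 0, "dx": -210, "dy": -220, "dz": -100, "turn": -10.6},
    {"jaw": 0, "dx": -240, "dy": -255, "dz": -100, "turn": -10.6},
    {"jaw": 0, "dx": -270, "dy": -290, "dz": -100, "turn": -10.6},
    {"jaw": 0, "dx": -295, "dy": -320, "dz": -100, "turn": -10.6},
    {"jaw": 0, "dx": -310, "dy": -345, "dz": -100, "turn": -10.6},
    {"jaw": 0, "dx": -310, "dy": -345, "dz": -100, "turn": -10.6},
    {"jaw": 0, "dx": -310, "dy": -345, "dz": -80, "turn": -10.6},
    {"jaw": 0, "dx": -310, "dy": -345, "dz": -60, "turn": -10.6},
    {"jaw": 0, "dx": -310, "dy": -345, "dz": -50, "turn": -10.6},
    {"jaw": 0, "dx": -310, "dy": -345, "dz": -50, "turn": -10.6}
  ]
}}

```text
time_s: 5.25
ee_pos: [0.6789, -0.0617, 0.1802]
tcp_rot: [[-0.996, -0.087, -0.004], [-0.087, 0.996, 0.001], [0.004, 0.002, -1.0]]
wrist_force: [0.3, -0.5, 0.7]
opening: 0.159
grip_force: 58.6
```

```bash
python3 look.py scene 120 90 240 180 p1
```

```text
(no output)
```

View pics/p1.png

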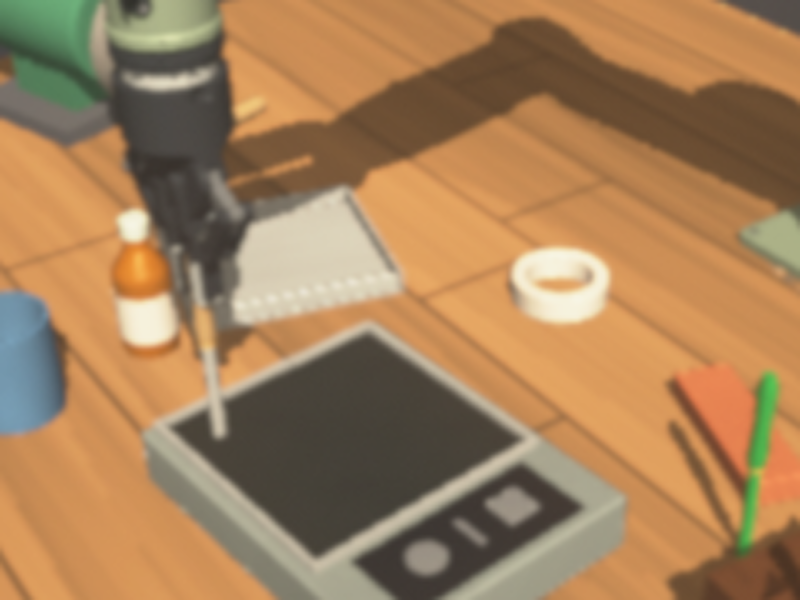

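File 1 hangs upright with its tip at about (218,435) in the crop, over the far corner of the bed. Next I'll touch down and try tilting it in the grip.

Call:
{"name": "arm_command", "arguments": {
  "plan": [
    {"jaw": 0, "dx": 0, "dy": 0, "dz": 3, "turn": 0},
    {"jaw": 0, "dx": 0, "dy": 0, "dz": 6, "turn": 0},
    {"jaw": 0, "dx": 6, "dy": 0, "dz": 7, "turn": 0},
    {"jaw": 0, "dx": 12, "dy": 0, "dz": 8, "turn": 0},
    {"jaw": 0, "dx": 18, "dy": 0, "dz": 9, "turn": 0},
    {"jaw": 0, "dx": 25, "dy": 0, "dz": 10, "turn": 0}
  ]
}}

```text
time_s: 5.9
ee_pos: [0.6569, -0.065, 0.1744]
tcp_rot: [[-0.996, -0.087, 0.005], [-0.087, 0.996, -0.001], [-0.005, -0.001, -1.0]]
wrist_force: [2.1, 0.6, 6.4]
opening: 0.16
grip_force: 59.4
```

```bash
python3 look.py scene 140 130 120 90 p2
```

```text
(no output)
```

View pics/p2.png

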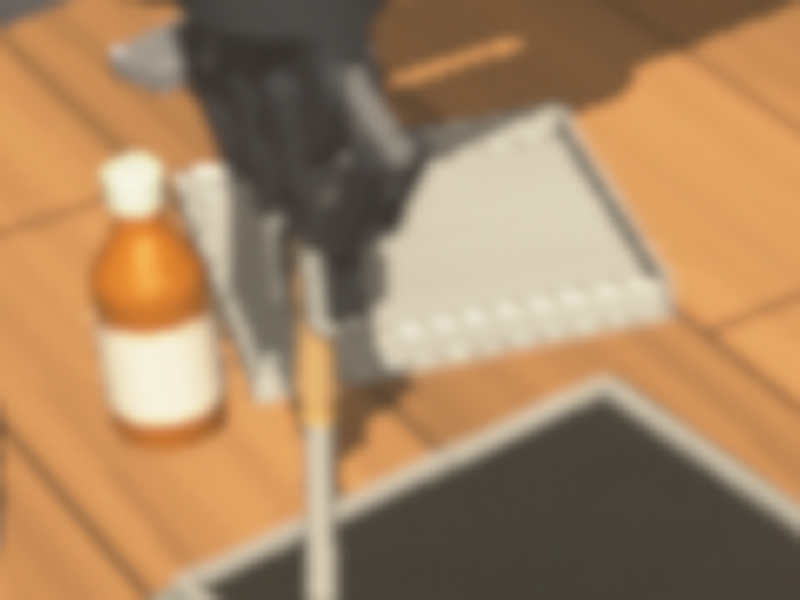

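Call:
{"name": "arm_command", "arguments": {
  "plan": [
    {"jaw": 0, "dx": 0, "dy": 0, "dz": -10, "turn": 0},
    {"jaw": 0, "dx": 35, "dy": 0, "dz": -10, "turn": 0},
    {"jaw": 0, "dx": 70, "dy": 0, "dz": -10, "turn": 0},
    {"jaw": 0, "dx": 105, "dy": 0, "dz": -10, "turn": 0},
    {"jaw": 0, "dx": 130, "dy": 0, "dz": -10, "turn": 0},
    {"jaw": 0, "dx": 135, "dy": 0, "dz": -4, "turn": 0},
    {"jaw": 0, "dx": 150, "dy": 0, "dz": -2, "turn": 0},
    {"jaw": 0, "dx": 162, "dy": 0, "dz": -1, "turn": 0},
    {"jaw": 0, "dx": 175, "dy": 0, "dz": 0, "turn": 0},
    {"jaw": 0, "dx": 188, "dy": 0, "dz": 3, "turn": 0},
    {"jaw": 0, "dx": 199, "dy": 0, "dz": 7, "turn": 0},
    {"jaw": 0, "dx": 199, "dy": 0, "dz": 7, "turn": 0}
  ]
}}

```text
time_s: 7.15
ee_pos: [0.4565, -0.0821, 0.165]
tcp_rot: [[-0.996, -0.086, -0.001], [-0.086, 0.996, 0.0], [0.001, 0.0, -1.0]]
wrist_force: [0.9, -1.1, 1.9]
opening: 0.156
grip_force: 59.1
```

```bash
python3 look.py scene 180 100 160 120 p3
```

```text
(no output)
```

View pics/p3.png

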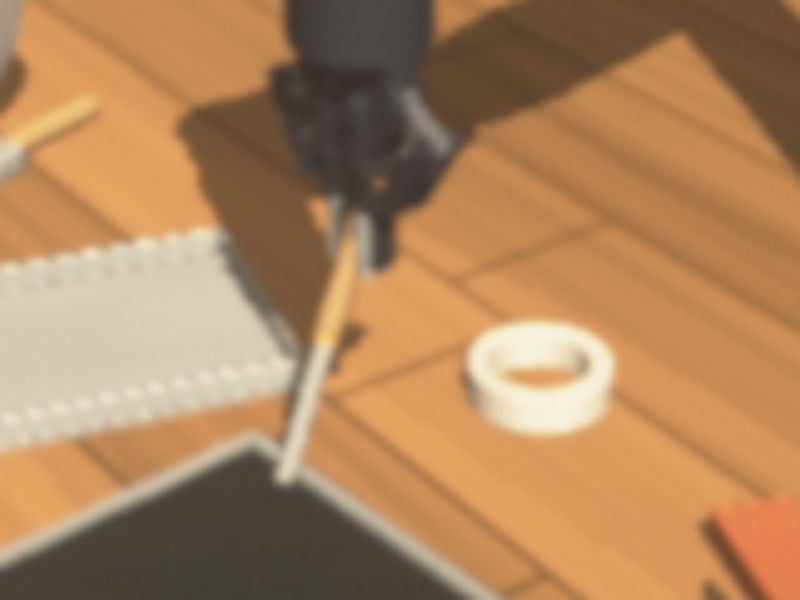

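The tip is caught on the bed's near lip at about (288,478), and the file has tilted about 20° in the grip. I'll carry on along the arc.

Call:
{"name": "arm_command", "arguments": {
  "plan": [
    {"jaw": 0, "dx": 12, "dy": 0, "dz": 5, "turn": 0},
    {"jaw": 0, "dx": 23, "dy": 0, "dz": 10, "turn": 0},
    {"jaw": 0, "dx": 34, "dy": 0, "dz": 17, "turn": 0},
    {"jaw": 0, "dx": 44, "dy": 0, "dz": 25, "turn": 0},
    {"jaw": 0, "dx": 53, "dy": 0, "dz": 34, "turn": 0},
    {"jaw": 0, "dx": 62, "dy": 0, "dz": 43, "turn": 0},
    {"jaw": 0, "dx": 69, "dy": 0, "dz": 53, "turn": 0},
    {"jaw": 0, "dx": 76, "dy": 0, "dz": 63, "turn": 0},
    {"jaw": 0, "dx": 76, "dy": 0, "dz": 63, "turn": 0}
  ]
}}

```text
time_s: 8.1
ee_pos: [0.3791, -0.088, 0.1004]
tcp_rot: [[-0.996, -0.086, -0.005], [-0.086, 0.996, 0.002], [0.005, 0.002, -1.0]]
wrist_force: [0.0, 0.3, 0.8]
opening: 0.157
grip_force: 59.6
```

```bash
python3 look.py scene 180 100 160 120 p4
```

```text
(no output)
```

View pics/p4.png

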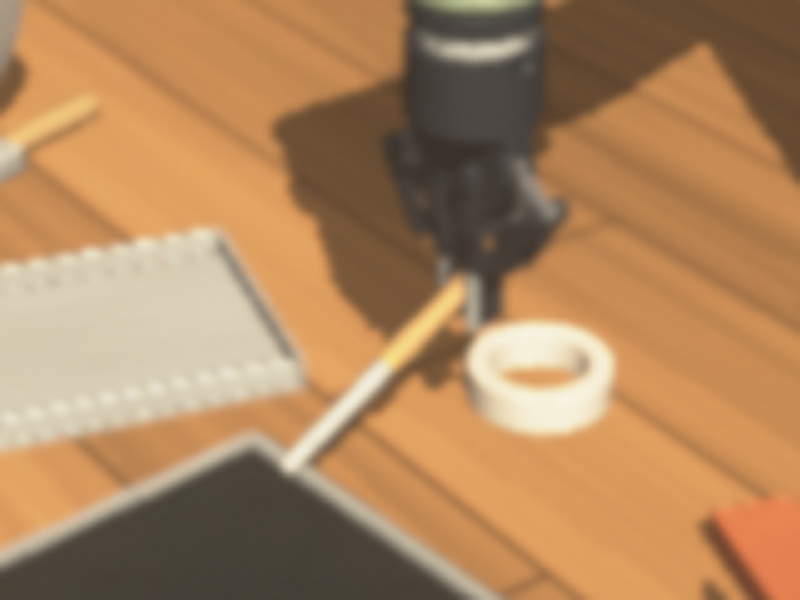

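Call:
{"name": "arm_command", "arguments": {
  "plan": [
    {"jaw": 0, "dx": 0, "dy": 0, "dz": -30, "turn": 0},
    {"jaw": 0, "dx": -40, "dy": 0, "dz": -30, "turn": 0},
    {"jaw": 0, "dx": -80, "dy": 0, "dz": -30, "turn": 0},
    {"jaw": 0, "dx": -120, "dy": 0, "dz": -30, "turn": 0},
    {"jaw": 0, "dx": -160, "dy": 0, "dz": -30, "turn": 0},
    {"jaw": 0, "dx": -178, "dy": 0, "dz": -20, "turn": 0},
    {"jaw": 0, "dx": -178, "dy": 0, "dz": -8, "turn": 0},
    {"jaw": 0, "dx": -178, "dy": 0, "dz": 2, "turn": 0},
    {"jaw": 0, "dx": -172, "dy": 0, "dz": 12, "turn": 0},
    {"jaw": 0, "dx": -167, "dy": 0, "dz": 23, "turn": 0},
    {"jaw": 0, "dx": -164, "dy": 0, "dz": 34, "turn": 0},
    {"jaw": 0, "dx": -162, "dy": 0, "dz": 45, "turn": 0},
    {"jaw": 0, "dx": -162, "dy": 0, "dz": 45, "turn": 0},
    {"jaw": 20, "dx": -162, "dy": 0, "dz": 45, "turn": 0},
    {"jaw": 26, "dx": -162, "dy": 0, "dz": 45, "turn": 0},
    {"jaw": 30, "dx": -162, "dy": 0, "dz": 45, "turn": 0},
    {"jaw": 30, "dx": -162, "dy": 0, "dz": 45, "turn": 0},
    {"jaw": 30, "dx": -162, "dy": 0, "dz": 10, "turn": 0},
    {"jaw": 30, "dx": -162, "dy": 0, "dz": -40, "turn": 0},
    {"jaw": 30, "dx": -162, "dy": 0, "dz": -90, "turn": 0}
  ]
}}

```text
time_s: 10.15
ee_pos: [0.5423, -0.0743, 0.1931]
tcp_rot: [[-0.996, -0.087, -0.002], [-0.087, 0.996, 0.001], [0.002, 0.001, -1.0]]
wrist_force: [1.1, -0.5, -0.1]
opening: 0.354
grip_force: 0.0
```

```bash
python3 look.py scene 120 90 240 180 p5
```

```text
(no output)
```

View pics/p5.png

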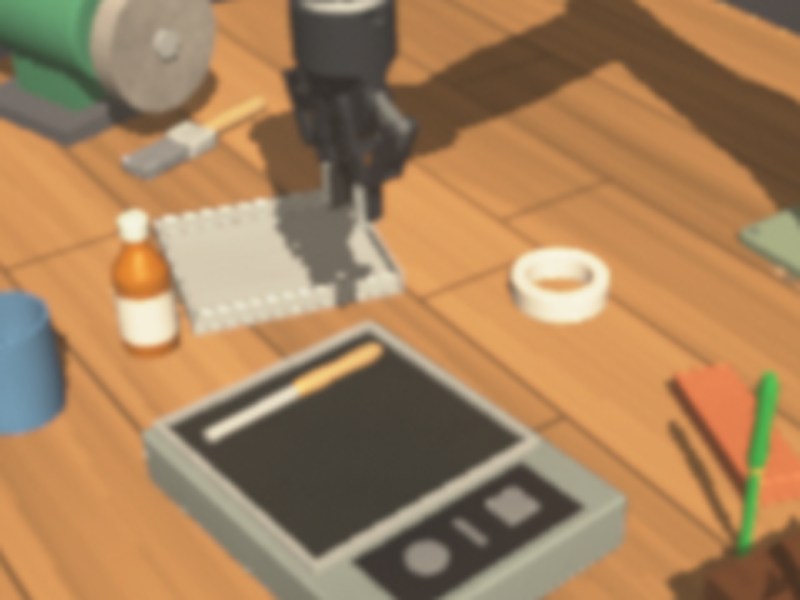

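The file lies flat on the bed, from (210,435) to (380,350). Next is file 2, at (.477,.370).

Call:
{"name": "arm_command", "arguments": {
  "plan": [
    {"jaw": 32, "dx": 0, "dy": 30, "dz": -30, "turn": 0},
    {"jaw": 32, "dx": 3, "dy": 70, "dz": -45, "turn": 3},
    {"jaw": 32, "dx": 26, "dy": 448, "dz": -45, "turn": 10.5},
    {"jaw": 32, "dx": 26, "dy": 448, "dz": -45, "turn": 10.5},
    {"jaw": 32, "dx": 26, "dy": 448, "dz": -45, "turn": 10.5},
    {"jaw": 32, "dx": 26, "dy": 448, "dz": -45, "turn": 10.5},
    {"jaw": 32, "dx": 26, "dy": 448, "dz": -45, "turn": 10.5},
    {"jaw": 32, "dx": 26, "dy": 448, "dz": -45, "turn": 10.5},
    {"jaw": 32, "dx": 26, "dy": 448, "dz": -45, "turn": 10.5},
    {"jaw": 32, "dx": 26, "dy": 448, "dz": -45, "turn": 10.5},
    {"jaw": 32, "dx": 26, "dy": 448, "dz": -45, "turn": 10.5},
    {"jaw": 32, "dx": 26, "dy": 448, "dz": -45, "turn": 10.5},
    {"jaw": 32, "dx": 26, "dy": 448, "dz": -10, "turn": 10.5},
    {"jaw": 32, "dx": 26, "dy": 448, "dz": 30, "turn": 10.5},
    {"jaw": 32, "dx": 26, "dy": 448, "dz": 59, "turn": 10.5},
    {"jaw": 32, "dx": 26, "dy": 448, "dz": 59, "turn": 10.5},
    {"jaw": 0, "dx": 26, "dy": 448, "dz": 59, "turn": 10.5},
    {"jaw": 0, "dx": 26, "dy": 448, "dz": 59, "turn": 10.5},
    {"jaw": 0, "dx": 26, "dy": 448, "dz": 59, "turn": 10.5},
    {"jaw": 0, "dx": 26, "dy": 448, "dz": 59, "turn": 10.5}
  ]
}}

```text
time_s: 12.2
ee_pos: [0.4793, 0.3699, 0.1352]
tcp_rot: [[-0.995, 0.096, 0.003], [0.096, 0.995, 0.002], [-0.003, 0.002, -1.0]]
wrist_force: [-0.0, 0.7, -0.5]
opening: 0.158
grip_force: 58.4
```

Call:
{"name": "arm_command", "arguments": {
  "plan": [
    {"jaw": 0, "dx": 0, "dy": 0, "dz": -40, "turn": 0},
    {"jaw": 0, "dx": 0, "dy": 0, "dz": -75, "turn": 0},
    {"jaw": 0, "dx": 0, "dy": -10, "dz": -100, "turn": 0},
    {"jaw": 0, "dx": -10, "dy": -50, "dz": -100, "turn": -2},
    {"jaw": 0, "dx": -18, "dy": -90, "dz": -100, "turn": -4},
    {"jaw": 0, "dx": -25, "dy": -130, "dz": -100, "turn": -6},
    {"jaw": 0, "dx": -32, "dy": -170, "dz": -100, "turn": -8},
    {"jaw": 0, "dx": -40, "dy": -210, "dz": -100, "turn": -10.5},
    {"jaw": 0, "dx": -47, "dy": -250, "dz": -100, "turn": -10.5},
    {"jaw": 0, "dx": -55, "dy": -290, "dz": -100, "turn": -10.5},
    {"jaw": 0, "dx": -62, "dy": -330, "dz": -100, "turn": -10.5},
    {"jaw": 0, "dx": -68, "dy": -365, "dz": -100, "turn": -10.5},
    {"jaw": 0, "dx": -70, "dy": -382, "dz": -100, "turn": -10.5},
    {"jaw": 0, "dx": -70, "dy": -382, "dz": -100, "turn": -10.5},
    {"jaw": 0, "dx": -70, "dy": -382, "dz": -75, "turn": -10.5},
    {"jaw": 0, "dx": -70, "dy": -382, "dz": -55, "turn": -10.5},
    {"jaw": 0, "dx": -70, "dy": -382, "dz": -48, "turn": -10.5},
    {"jaw": 0, "dx": -70, "dy": -382, "dz": -48, "turn": -10.5}
  ]
}}

```text
time_s: 14.0
ee_pos: [0.5113, -0.0166, 0.1815]
tcp_rot: [[-0.996, -0.088, 0.0], [-0.088, 0.996, 0.0], [-0.0, 0.0, -1.0]]
wrist_force: [0.0, -0.7, -0.5]
opening: 0.157
grip_force: 58.7
```

Call:
{"name": "arm_command", "arguments": {
  "plan": [
    {"jaw": 0, "dx": 0, "dy": 0, "dz": 6, "turn": 0},
    {"jaw": 0, "dx": 12, "dy": 0, "dz": 8, "turn": 0},
    {"jaw": 0, "dx": 24, "dy": 0, "dz": 9, "turn": 0},
    {"jaw": 0, "dx": 36, "dy": 0, "dz": 11, "turn": 0},
    {"jaw": 0, "dx": 49, "dy": 0, "dz": 14, "turn": 0},
    {"jaw": 0, "dx": 61, "dy": 0, "dz": 18, "turn": 0},
    {"jaw": 0, "dx": 72, "dy": 0, "dz": 23, "turn": 0},
    {"jaw": 0, "dx": 84, "dy": 0, "dz": 28, "turn": 0},
    {"jaw": 0, "dx": 94, "dy": 0, "dz": 35, "turn": 0},
    {"jaw": 0, "dx": 104, "dy": 0, "dz": 43, "turn": 0},
    {"jaw": 0, "dx": 113, "dy": 0, "dz": 51, "turn": 0},
    {"jaw": 0, "dx": 122, "dy": 0, "dz": 61, "turn": 0},
    {"jaw": 0, "dx": 129, "dy": 0, "dz": 70, "turn": 0},
    {"jaw": 0, "dx": 136, "dy": 0, "dz": 81, "turn": 0},
    {"jaw": 0, "dx": 136, "dy": 0, "dz": 81, "turn": 0}
  ]
}}

```text
time_s: 15.5
ee_pos: [0.3728, -0.0289, 0.0982]
tcp_rot: [[-0.996, -0.086, -0.005], [-0.086, 0.996, 0.001], [0.005, 0.002, -1.0]]
wrist_force: [-0.7, -0.2, 1.4]
opening: 0.156
grip_force: 59.8
```

```bash
python3 look.py scene 120 90 240 180 p6
```

```text
(no output)
```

View pics/p6.png

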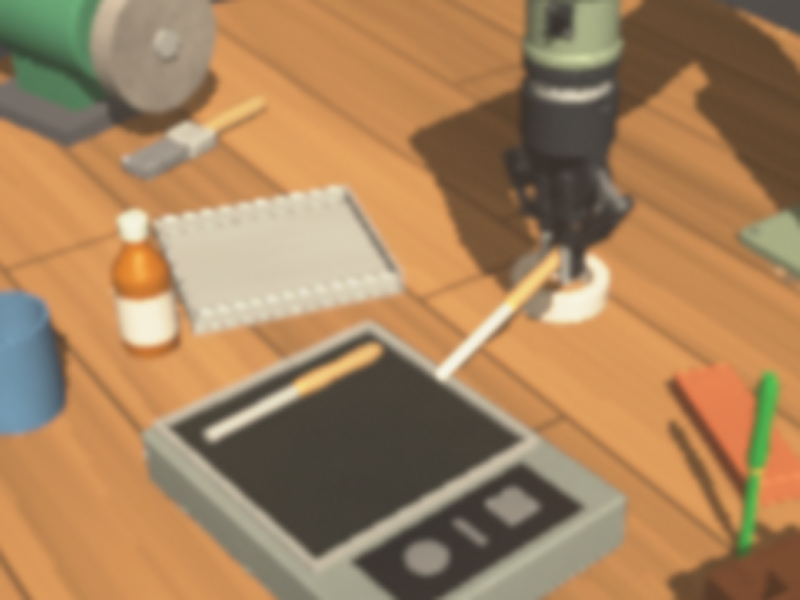

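File 2 is tilted about 60° with its tip on the lip, the same as file 1. I'll lay it down the same way.

Call:
{"name": "arm_command", "arguments": {
  "plan": [
    {"jaw": 0, "dx": 0, "dy": 0, "dz": -30, "turn": 0},
    {"jaw": 0, "dx": -40, "dy": 0, "dz": -30, "turn": 0},
    {"jaw": 0, "dx": -80, "dy": 0, "dz": -30, "turn": 0},
    {"jaw": 0, "dx": -120, "dy": 0, "dz": -30, "turn": 0},
    {"jaw": 0, "dx": -160, "dy": 0, "dz": -30, "turn": 0},
    {"jaw": 0, "dx": -181, "dy": 0, "dz": -20, "turn": 0},
    {"jaw": 0, "dx": -181, "dy": 0, "dz": -8, "turn": 0},
    {"jaw": 0, "dx": -181, "dy": 0, "dz": 2, "turn": 0},
    {"jaw": 0, "dx": -175, "dy": 0, "dz": 12, "turn": 0},
    {"jaw": 0, "dx": -170, "dy": 0, "dz": 23, "turn": 0},
    {"jaw": 0, "dx": -167, "dy": 0, "dz": 34, "turn": 0},
    {"jaw": 0, "dx": -165, "dy": 0, "dz": 45, "turn": 0},
    {"jaw": 0, "dx": -165, "dy": 0, "dz": 45, "turn": 0},
    {"jaw": 20, "dx": -165, "dy": 0, "dz": 45, "turn": 0},
    {"jaw": 26, "dx": -165, "dy": 0, "dz": 45, "turn": 0},
    {"jaw": 30, "dx": -165, "dy": 0, "dz": 45, "turn": 0},
    {"jaw": 30, "dx": -165, "dy": 0, "dz": 45, "turn": 0},
    {"jaw": 30, "dx": -165, "dy": 0, "dz": 10, "turn": 0},
    {"jaw": 30, "dx": -165, "dy": 0, "dz": -40, "turn": 0},
    {"jaw": 30, "dx": -165, "dy": 0, "dz": -90, "turn": 0}
  ]
}}

```text
time_s: 17.55
ee_pos: [0.5393, -0.0148, 0.1911]
tcp_rot: [[-0.996, -0.087, -0.002], [-0.087, 0.996, 0.0], [0.002, 0.001, -1.0]]
wrist_force: [1.7, -0.4, 0.2]
opening: 0.352
grip_force: 0.0
```

```bash
cat > chk.py <<'E'
from h import *
np.set_printoptions(precision=3,suppress=True)
for n in ["scene","top"]:
    s=optics.snapshot(n)
    for q in ["file_a","tray"]:
        for o in nets.spot_in(s,q): 
            if o["p"]>.2: print(n,q,round(o["p"],2),c2w(s,o["at"]))
E
python3 chk.py
```

```text
scene file_a 0.86 [0.414 0.233 0.103]
scene file_a 0.82 [0.432 0.362 0.125]
scene file_a 0.63 [ 0.602 -0.     0.061]
scene file_a 0.58 [0.331 0.369 0.107]
scene file_a 0.55 [ 0.6   -0.067  0.059]
scene tray 0.82 [ 0.487 -0.325  0.009]
top file_a 0.68 [0.325 0.36  0.113]
top file_a 0.53 [0.428 0.356 0.14 ]
top file_a 0.46 [ 0.541 -0.074  0.063]
top file_a 0.44 [ 0.536 -0.006  0.067]
top file_a 0.4 [0.402 0.226 0.128]
top tray 0.72 [ 0.482 -0.327  0.005]
top tray 0.35 [ 0.539 -0.008  0.066]
```

```bash
cat > l2.py <<'E'
from h import *
s=optics.snapshot("scene")["color"][190:340,320:445]; t=optics.snapshot("top")["color"][170:270,70:170]
cv2.imwrite("pics/f3.png",np.hstack([cv2.resize(s,(500,600),interpolation=2),cv2.resize(t,(300,300),interpolation=2).repeat(2,0)[:600]]))
E
python3 l2.py
```

```text
(no output)
```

View pics/f3.png

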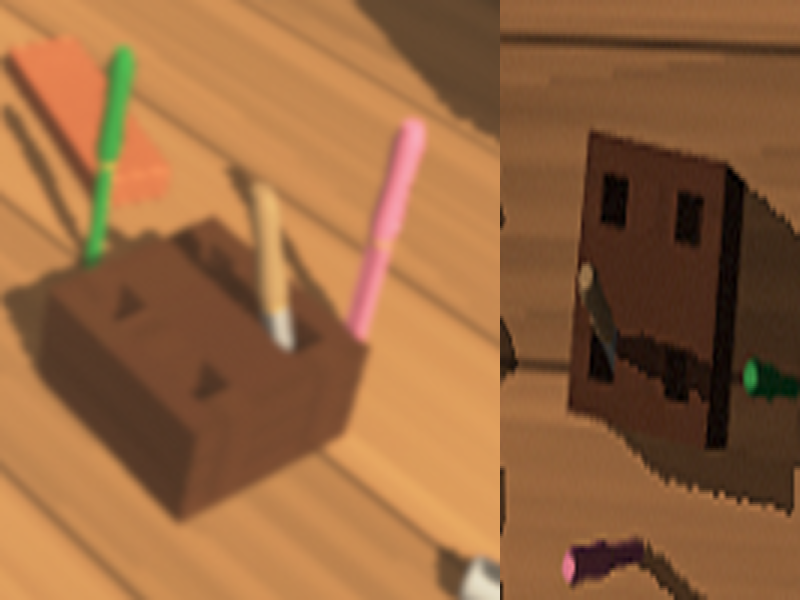

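File 3 was knocked. It is still in its well but leans towards +x/-y; its tip is at about (386,237) in the scene view and (98,215) in the top view.

```bash
cat > tri.py <<'E'
from h import *
np.set_printoptions(precision=3,suppress=True)
s=optics.snapshot("scene");t=optics.snapshot("top")
def tri(a,b):
    P=[];X=[]
    for q,u in((s,a),(t,b)):
        k,d=K(q);R,tv=Rt(q);P.append(np.c_[R,tv]);X.append(cv2.undistortPoints(np.array([[u]],float),k,d).reshape(2,1))
    p=cv2.triangulatePoints(P[0],P[1],X[0],X[1]).ravel();p=p[:3]/p[3]
    return p,pix(s,p)-a,pix(t,p)-b
print(tri((385.8,237),(98.3,215)));print(tri((389.5,268.8),(107.5,228.3)))
# mask-based axis
from itertools import product
for q,n in((s,"s"),(t,"t")):
    for o in nets.cut_out(q,"file_c"):
        ys,xs=np.nonzero(o["mask"]);print(n,round(o["p"],2),len(xs),xs.min(),xs.max(),ys.min(),ys.max(),xs[ys==ys.min()].mean(),xs[ys==ys.max()].mean())
E
python3 tri.py
```

```text
(array([0.438, 0.357, 0.17 ]), array([[-0.653,  0.056]]), array([[-0.41 ,  0.376]]))
(array([0.412, 0.367, 0.074]), array([[-0.106,  0.009]]), array([[-0.064,  0.059]]))
s 0.8 258 182 233 193 221 230.5 182.5
s 0.77 267 196 247 204 234 245.0 198.0
s 0.75 325 340 353 201 256 350.0 342.0
s 0.67 335 407 425 220 272 422.5 409.5
s 0.55 280 382 392 236 275 385.5 391.5
t 0.62 116 96 108 213 229 99.0 106.5
t 0.61 113 93 116 259 266 110.0 95.5
t 0.52 62 257 262 179 190 259.0 260.0
t 0.45 93 151 169 229 236 154.5 159.0
```

Call:
{"name": "arm_command", "arguments": {
  "plan": [
    {"jaw": 36, "dx": 0, "dy": 30, "dz": -30, "turn": 0},
    {"jaw": 36, "dx": 10, "dy": 70, "dz": -45, "turn": 4},
    {"jaw": 36, "dx": 74, "dy": 382, "dz": -45, "turn": 18},
    {"jaw": 36, "dx": 74, "dy": 382, "dz": -45, "turn": 18},
    {"jaw": 36, "dx": 74, "dy": 382, "dz": -45, "turn": 18},
    {"jaw": 36, "dx": 74, "dy": 382, "dz": -45, "turn": 18},
    {"jaw": 36, "dx": 74, "dy": 382, "dz": -45, "turn": 18},
    {"jaw": 36, "dx": 74, "dy": 382, "dz": -45, "turn": 18},
    {"jaw": 36, "dx": 74, "dy": 382, "dz": -45, "turn": 18},
    {"jaw": 36, "dx": 74, "dy": 382, "dz": -45, "turn": 18},
    {"jaw": 36, "dx": 74, "dy": 382, "dz": -45, "turn": 18},
    {"jaw": 36, "dx": 74, "dy": 382, "dz": -10, "turn": 18},
    {"jaw": 36, "dx": 74, "dy": 382, "dz": 30, "turn": 18},
    {"jaw": 36, "dx": 74, "dy": 382, "dz": 57, "turn": 18},
    {"jaw": 36, "dx": 74, "dy": 382, "dz": 57, "turn": 18},
    {"jaw": 0, "dx": 74, "dy": 382, "dz": 57, "turn": 18},
    {"jaw": 0, "dx": 74, "dy": 382, "dz": 57, "turn": 18},
    {"jaw": 0, "dx": 74, "dy": 382, "dz": 57, "turn": 18},
    {"jaw": 0, "dx": 74, "dy": 382, "dz": 57, "turn": 18}
  ]
}}

```text
time_s: 20.05
ee_pos: [0.435, 0.3606, 0.1357]
tcp_rot: [[-0.974, 0.225, 0.005], [0.225, 0.974, 0.004], [-0.004, 0.005, -1.0]]
wrist_force: [1.2, 2.8, 2.7]
opening: 0.161
grip_force: 59.0
```

Call:
{"name": "arm_command", "arguments": {
  "plan": [
    {"jaw": 0, "dx": 0, "dy": 0, "dz": -30, "turn": 0},
    {"jaw": 0, "dx": 0, "dy": 0, "dz": -60, "turn": 0},
    {"jaw": 0, "dx": 0, "dy": 0, "dz": -90, "turn": 0},
    {"jaw": 0, "dx": 0, "dy": -5, "dz": -110, "turn": 0},
    {"jaw": 0, "dx": -40, "dy": -30, "dz": -110, "turn": -2},
    {"jaw": 0, "dx": -75, "dy": -60, "dz": -110, "turn": -4},
    {"jaw": 0, "dx": -100, "dy": -95, "dz": -110, "turn": -7},
    {"jaw": 0, "dx": -120, "dy": -130, "dz": -110, "turn": -10},
    {"jaw": 0, "dx": -140, "dy": -165, "dz": -110, "turn": -14},
    {"jaw": 0, "dx": -155, "dy": -200, "dz": -110, "turn": -18},
    {"jaw": 0, "dx": -165, "dy": -235, "dz": -110, "turn": -18},
    {"jaw": 0, "dx": -175, "dy": -265, "dz": -110, "turn": -18},
    {"jaw": 0, "dx": -180, "dy": -281, "dz": -110, "turn": -18},
    {"jaw": 0, "dx": -180, "dy": -281, "dz": -90, "turn": -18},
    {"jaw": 0, "dx": -180, "dy": -281, "dz": -70, "turn": -18},
    {"jaw": 0, "dx": -180, "dy": -281, "dz": -56, "turn": -18},
    {"jaw": 0, "dx": -180, "dy": -281, "dz": -56, "turn": -18}
  ]
}}

```text
time_s: 21.75
ee_pos: [0.5431, 0.0447, 0.187]
tcp_rot: [[-0.996, -0.087, -0.006], [-0.087, 0.996, -0.0], [0.006, 0.0, -1.0]]
wrist_force: [-0.1, 0.4, -0.6]
opening: 0.156
grip_force: 58.7
```

```bash
python3 look.py scene 120 90 240 180 p7
```

```text
(no output)
```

View pics/p7.png

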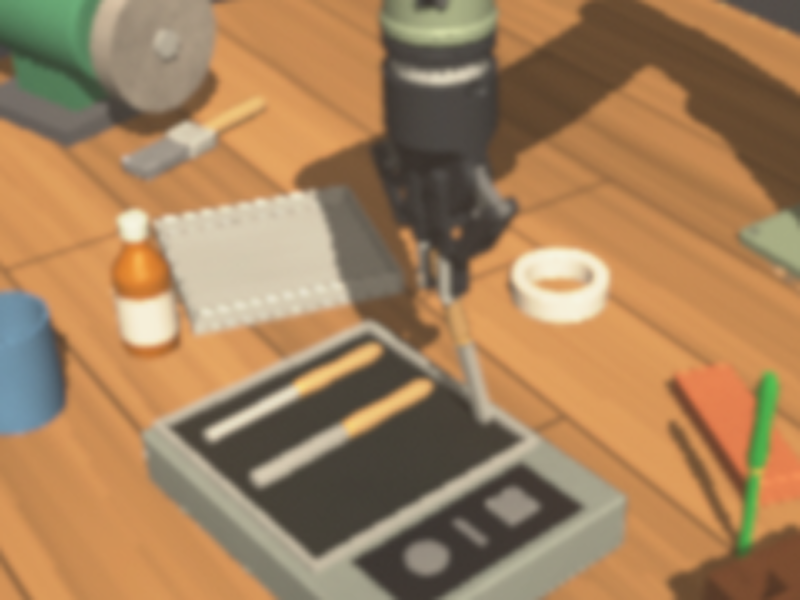

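Files 1 and 2 lie flat. File 3 is held with a backward lean, its tip near (483,415), close to the near lip. I'll swing it over to the usual tilt.

Call:
{"name": "arm_command", "arguments": {
  "plan": [
    {"jaw": 0, "dx": 0, "dy": 0, "dz": 9, "turn": 0},
    {"jaw": 0, "dx": 9, "dy": 0, "dz": 10, "turn": 0},
    {"jaw": 0, "dx": 22, "dy": 0, "dz": 9, "turn": 0},
    {"jaw": 0, "dx": 35, "dy": 0, "dz": 8, "turn": 0},
    {"jaw": 0, "dx": 48, "dy": 0, "dz": 8, "turn": 0},
    {"jaw": 0, "dx": 61, "dy": 0, "dz": 10, "turn": 0},
    {"jaw": 0, "dx": 74, "dy": 0, "dz": 12, "turn": 0},
    {"jaw": 0, "dx": 87, "dy": 0, "dz": 15, "turn": 0},
    {"jaw": 0, "dx": 99, "dy": 0, "dz": 19, "turn": 0},
    {"jaw": 0, "dx": 111, "dy": 0, "dz": 24, "turn": 0},
    {"jaw": 0, "dx": 122, "dy": 0, "dz": 30, "turn": 0},
    {"jaw": 0, "dx": 133, "dy": 0, "dz": 37, "turn": 0},
    {"jaw": 0, "dx": 144, "dy": 0, "dz": 45, "turn": 0},
    {"jaw": 0, "dx": 153, "dy": 0, "dz": 54, "turn": 0},
    {"jaw": 0, "dx": 162, "dy": 0, "dz": 63, "turn": 0},
    {"jaw": 0, "dx": 170, "dy": 0, "dz": 74, "turn": 0},
    {"jaw": 0, "dx": 177, "dy": 0, "dz": 84, "turn": 0},
    {"jaw": 0, "dx": 177, "dy": 0, "dz": 84, "turn": 0}
  ]
}}

```text
time_s: 23.6
ee_pos: [0.3664, 0.0296, 0.1034]
tcp_rot: [[-0.996, -0.087, -0.004], [-0.087, 0.996, 0.0], [0.004, 0.001, -1.0]]
wrist_force: [-0.6, -0.1, 0.9]
opening: 0.159
grip_force: 58.4
```

```bash
cat > tilt.py <<'E'
from h import *
np.set_printoptions(precision=3,suppress=True)
s=optics.snapshot("scene"); p=np.array(manip.observe()["ee_pos"]); g=p+[0,0,.019]
b=np.array([.996,.087,0])
cv2.imwrite("pics/tilt_last.png",s["color"])
for o in nets.cut_out(s,"file_c"):
    ys,xs=np.nonzero(o["mask"]);print(round(o["p"],2),len(xs),"x",xs.min(),xs.max(),"y",ys.min(),ys.max(), "lowest",xs[ys==ys.max()].mean(),"left",ys[xs==xs.min()].mean())
for th in (-15,0,40,50,60,70,80): # predicted blade tip if tilted th
    a=np.radians(th); print(th,pix(s,g+.147*(b*np.sin(a)-np.array([0,0,1])*np.cos(a)))[0])
E
python3 tilt.py
```

```text
0.78 355 x 407 425 y 220 273 lowest 410.0 left 269.0
0.72 262 x 341 352 y 202 255 lowest 342.5 left 251.0
0.67 368 x 195 248 y 204 236 lowest 197.5 left 232.5
0.49 289 x 264 303 y 172 214 lowest 266.0 left 212.5
0.48 237 x 182 233 y 193 220 lowest 183.0 left 219.5
-15 [310.254 210.309]
0 [300.848 217.047]
40 [276.677 221.412]
50 [271.767 218.929]
60 [267.675 214.953]
70 [264.579 209.53 ]
80 [262.635 202.768]
```

Call:
{"name": "arm_command", "arguments": {
  "plan": [
    {"jaw": 0, "dx": 0, "dy": 0, "dz": -30, "turn": 0},
    {"jaw": 0, "dx": -40, "dy": 0, "dz": -30, "turn": 0},
    {"jaw": 0, "dx": -80, "dy": 0, "dz": -30, "turn": 0},
    {"jaw": 0, "dx": -120, "dy": 0, "dz": -30, "turn": 0},
    {"jaw": 0, "dx": -160, "dy": 0, "dz": -30, "turn": 0},
    {"jaw": 0, "dx": -181, "dy": 0, "dz": -20, "turn": 0},
    {"jaw": 0, "dx": -181, "dy": 0, "dz": -8, "turn": 0},
    {"jaw": 0, "dx": -181, "dy": 0, "dz": 2, "turn": 0},
    {"jaw": 0, "dx": -175, "dy": 0, "dz": 13, "turn": 0},
    {"jaw": 0, "dx": -170, "dy": 0, "dz": 25, "turn": 0},
    {"jaw": 0, "dx": -167, "dy": 0, "dz": 37, "turn": 0},
    {"jaw": 0, "dx": -165, "dy": 0, "dz": 48, "turn": 0},
    {"jaw": 0, "dx": -165, "dy": 0, "dz": 48, "turn": 0},
    {"jaw": 20, "dx": -165, "dy": 0, "dz": 48, "turn": 0},
    {"jaw": 26, "dx": -165, "dy": 0, "dz": 48, "turn": 0},
    {"jaw": 30, "dx": -165, "dy": 0, "dz": 48, "turn": 0},
    {"jaw": 30, "dx": -165, "dy": 0, "dz": 48, "turn": 0},
    {"jaw": 30, "dx": -165, "dy": 0, "dz": 10, "turn": 0},
    {"jaw": 30, "dx": -165, "dy": 0, "dz": -40, "turn": 0},
    {"jaw": 0, "dx": -165, "dy": 0, "dz": -90, "turn": 0}
  ]
}}

```text
time_s: 25.7
ee_pos: [0.5326, 0.0439, 0.1963]
tcp_rot: [[-0.996, -0.087, -0.002], [-0.087, 0.996, 0.0], [0.002, 0.0, -1.0]]
wrist_force: [1.8, 0.2, -0.1]
opening: 0.196
grip_force: 0.0
```

```bash
cat > files.py <<'E'
from h import *
np.set_printoptions(precision=3,suppress=True)
import sys
z=float(sys.argv[1]); x0,x1,y0,y1=map(float,sys.argv[2:6])
for n in ("scene","top"):
    s=optics.snapshot(n)
    for o in nets.cut_out(s,"file_c"):
        ys,xs=np.nonzero(o["mask"]); w=atz(s,np.c_[xs,ys],z)[:,:2]; c=w.mean(0)
        if not(x0<c[0]<x1 and y0<c[1]<y1): continue
        d=np.linalg.svd(w-c,full_matrices=0)[2][0]; d*=np.sign(d[0]); q=(w-c)@d
        print(n,round(o["p"],2),"near",c+d*q.min(),"far",c+d*q.max(),"len",np.ptp(q),"ang",np.degrees(np.arctan2(d[1],d[0])))
    for k in("start_key","stop_key","tray","wax_tin","oil"):
        for o in nets.spot_in(s,k)[:1]: print(n,k,round(o["p"],2),c2w(s,o["at"]))
E
python3 files.py .056 .45 .75 -.15 .12
```

```text
scene 0.65 near [0.512 0.036] far [0.683 0.057] len 0.17208326805394125 ang 7.132831817773776
scene 0.59 near [ 0.513 -0.02 ] far [0.687 0.004] len 0.1755020277563799 ang 7.815645343566147
scene 0.49 near [ 0.518 -0.085] far [ 0.692 -0.062] len 0.17518151649846297 ang 7.376933172519217
scene start_key 0.64 [0.628 0.143 0.058]
scene tray 0.76 [ 0.486 -0.328  0.005]
scene wax_tin 0.88 [0.64  0.296 0.036]
scene oil 0.83 [ 0.654 -0.259  0.069]
top 0.65 near [ 0.524 -0.076] far [ 0.688 -0.06 ] len 0.16554130704682996 ang 5.448960042491371
top 0.55 near [0.518 0.044] far [0.536 0.046] len 0.018025239295167805 ang 6.720001719879501
top stop_key 0.54 [0.542 0.128 0.055]
top tray 0.63 [ 0.48  -0.327  0.006]
top wax_tin 0.58 [0.619 0.286 0.032]
top oil 0.91 [ 0.632 -0.259  0.086]
```

Call:
{"name": "arm_command", "arguments": {
  "plan": [
    {"jaw": 0, "dx": -50, "dy": 45, "dz": 0, "turn": 0},
    {"jaw": 0, "dx": -102, "dy": 92, "dz": 0, "turn": 0},
    {"jaw": 0, "dx": -102, "dy": 92, "dz": 0, "turn": 0},
    {"jaw": 0, "dx": -102, "dy": 92, "dz": 40, "turn": 0},
    {"jaw": 0, "dx": -102, "dy": 92, "dz": 80, "turn": 0},
    {"jaw": 0, "dx": -102, "dy": 92, "dz": 110, "turn": 0},
    {"jaw": 0, "dx": -102, "dy": 92, "dz": 128, "turn": 0},
    {"jaw": 0, "dx": -102, "dy": 92, "dz": 128, "turn": 0},
    {"jaw": 0, "dx": -102, "dy": 92, "dz": 128, "turn": 0}
  ]
}}

```text
time_s: 27.3
ee_pos: [0.627, 0.1443, 0.0673]
tcp_rot: [[-0.996, -0.087, -0.0], [-0.087, 0.996, -0.0], [0.0, -0.0, -1.0]]
wrist_force: [0.2, -0.7, 0.5]
opening: 0.002
grip_force: 0.0
```

Call:
{"name": "arm_command", "arguments": {
  "plan": [
    {"jaw": 0, "dx": 0, "dy": 0, "dz": 3, "turn": 0},
    {"jaw": 0, "dx": 0, "dy": 0, "dz": 6, "turn": 0},
    {"jaw": 0, "dx": 0, "dy": 0, "dz": 8, "turn": 0},
    {"jaw": 0, "dx": 0, "dy": 0, "dz": 10, "turn": 0},
    {"jaw": 0, "dx": 0, "dy": 0, "dz": 11, "turn": 0},
    {"jaw": 0, "dx": 0, "dy": 0, "dz": 12, "turn": 0},
    {"jaw": 0, "dx": 0, "dy": 0, "dz": 13, "turn": 0},
    {"jaw": 0, "dx": 0, "dy": 0, "dz": 14, "turn": 0},
    {"jaw": 0, "dx": 0, "dy": 0, "dz": 14, "turn": 0}
  ]
}}

```text
time_s: 28.2
ee_pos: [0.6269, 0.1443, 0.0546]
tcp_rot: [[-0.996, -0.087, -0.0], [-0.087, 0.996, -0.0], [0.0, -0.0, -1.0]]
wrist_force: [-2.0, -0.1, 7.0]
opening: -0.004
grip_force: 3.6
```

Call:
{"name": "arm_command", "arguments": {
  "plan": [
    {"jaw": 0, "dx": 0, "dy": 0, "dz": 1, "turn": 0},
    {"jaw": 0, "dx": 0, "dy": 0, "dz": 1.5, "turn": 0},
    {"jaw": 0, "dx": 0, "dy": 0, "dz": 1.5, "turn": 0},
    {"jaw": 0, "dx": 0, "dy": 0, "dz": 1.5, "turn": 0},
    {"jaw": 0, "dx": 0, "dy": 0, "dz": 1.5, "turn": 0},
    {"jaw": 0, "dx": 0, "dy": 0, "dz": 1.5, "turn": 0}
  ]
}}

```text
time_s: 28.8
ee_pos: [0.627, 0.1443, 0.0544]
tcp_rot: [[-0.996, -0.087, -0.0], [-0.087, 0.996, -0.0], [0.0, -0.0, -1.0]]
wrist_force: [-5.7, -1.3, 13.2]
opening: -0.003
grip_force: 6.6
```

Call:
{"name": "arm_command", "arguments": {
  "plan": [
    {"jaw": 0, "dx": 0, "dy": 0, "dz": -20, "turn": 0},
    {"jaw": 0, "dx": 0, "dy": 0, "dz": -60, "turn": 0},
    {"jaw": 28, "dx": 0, "dy": 0, "dz": -100, "turn": 0},
    {"jaw": 28, "dx": 20, "dy": -45, "dz": -100, "turn": 0},
    {"jaw": 28, "dx": 38, "dy": -90, "dz": -100, "turn": 0},
    {"jaw": 28, "dx": 52, "dy": -135, "dz": -100, "turn": 0},
    {"jaw": 28, "dx": 65, "dy": -180, "dz": -100, "turn": 0},
    {"jaw": 28, "dx": 74, "dy": -210, "dz": -100, "turn": 0},
    {"jaw": 28, "dx": 74, "dy": -210, "dz": -100, "turn": 0},
    {"jaw": 28, "dx": 74, "dy": -210, "dz": -60, "turn": 0},
    {"jaw": 28, "dx": 74, "dy": -210, "dz": -30, "turn": 0},
    {"jaw": 28, "dx": 74, "dy": -210, "dz": -12, "turn": 0},
    {"jaw": 28, "dx": 74, "dy": -210, "dz": -4, "turn": 0},
    {"jaw": 28, "dx": 74, "dy": -210, "dz": -4, "turn": 0},
    {"jaw": 0, "dx": 74, "dy": -210, "dz": -4, "turn": 0},
    {"jaw": 0, "dx": 74, "dy": -210, "dz": -4, "turn": 0},
    {"jaw": 0, "dx": 74, "dy": -210, "dz": -4, "turn": 0},
    {"jaw": 0, "dx": 74, "dy": -210, "dz": -4, "turn": 0}
  ]
}}

```text
time_s: 30.6
ee_pos: [0.5724, -0.0715, 0.0569]
tcp_rot: [[-0.996, -0.087, 0.002], [-0.087, 0.996, -0.001], [-0.002, -0.001, -1.0]]
wrist_force: [1.2, 0.7, 0.5]
opening: 0.127
grip_force: 58.6
```

Call:
{"name": "arm_command", "arguments": {
  "plan": [
    {"jaw": 26, "dx": 0, "dy": 0, "dz": 0, "turn": 0},
    {"jaw": 26, "dx": 0, "dy": 0, "dz": 0, "turn": 0},
    {"jaw": 26, "dx": 0, "dy": 0, "dz": 2, "turn": 0},
    {"jaw": 26, "dx": 0, "dy": 0, "dz": 4, "turn": 0},
    {"jaw": 26, "dx": 0, "dy": 0, "dz": 4, "turn": 0},
    {"jaw": 0, "dx": 0, "dy": 0, "dz": 4, "turn": 0},
    {"jaw": 0, "dx": 0, "dy": 0, "dz": 4, "turn": 0},
    {"jaw": 0, "dx": 0, "dy": 0, "dz": 4, "turn": 0},
    {"jaw": 0, "dx": 0, "dy": 0, "dz": 4, "turn": 0}
  ]
}}

```text
time_s: 31.5
ee_pos: [0.5714, -0.0713, 0.0518]
tcp_rot: [[-0.996, -0.087, -0.0], [-0.087, 0.996, 0.0], [0.0, 0.0, -1.0]]
wrist_force: [0.1, -0.2, -0.5]
opening: 0.132
grip_force: 58.4
```

Call:
{"name": "arm_command", "arguments": {
  "plan": [
    {"jaw": 0, "dx": 0, "dy": 0, "dz": -20, "turn": 0},
    {"jaw": 0, "dx": 0, "dy": 0, "dz": -60, "turn": 0},
    {"jaw": 0, "dx": 0, "dy": 0, "dz": -100, "turn": 0},
    {"jaw": 0, "dx": 15, "dy": -20, "dz": -130, "turn": 2},
    {"jaw": 0, "dx": 35, "dy": -55, "dz": -130, "turn": 5},
    {"jaw": 0, "dx": 55, "dy": -90, "dz": -130, "turn": 8},
    {"jaw": 0, "dx": 75, "dy": -125, "dz": -130, "turn": 11},
    {"jaw": 0, "dx": 95, "dy": -160, "dz": -130, "turn": 14},
    {"jaw": 0, "dx": 115, "dy": -200, "dz": -130, "turn": 17},
    {"jaw": 0, "dx": 135, "dy": -240, "dz": -130, "turn": 19.5},
    {"jaw": 0, "dx": 150, "dy": -270, "dz": -130, "turn": 19.5},
    {"jaw": 0, "dx": 156, "dy": -283, "dz": -130, "turn": 19.5},
    {"jaw": 0, "dx": 156, "dy": -283, "dz": -100, "turn": 19.5},
    {"jaw": 0, "dx": 156, "dy": -283, "dz": -60, "turn": 19.5},
    {"jaw": 0, "dx": 156, "dy": -283, "dz": -25, "turn": 19.5},
    {"jaw": 0, "dx": 156, "dy": -283, "dz": 5, "turn": 19.5},
    {"jaw": 0, "dx": 156, "dy": -283, "dz": 5, "turn": 19.5}
  ]
}}

```text
time_s: 33.2
ee_pos: [0.4376, -0.3624, 0.0416]
tcp_rot: [[-0.968, 0.25, -0.008], [0.25, 0.968, 0.009], [0.01, 0.007, -1.0]]
wrist_force: [-0.3, 1.4, -0.4]
opening: 0.137
grip_force: 58.6
```

```bash
python3 look.py scene 120 90 160 120 q1
```

```text
(no output)
```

View pics/q1.png

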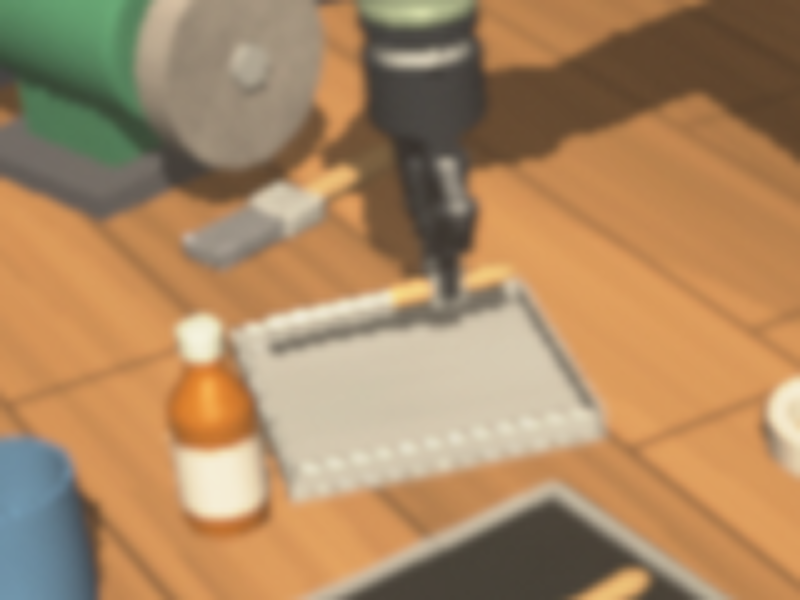

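File 1 is level above the tray's far row, with its shadow inside the walls. I'll lower and release it.

Call:
{"name": "arm_command", "arguments": {
  "plan": [
    {"jaw": 0, "dx": 0, "dy": 0, "dz": 12, "turn": 0},
    {"jaw": 0, "dx": 0, "dy": 0, "dz": 24, "turn": 0},
    {"jaw": 0, "dx": 0, "dy": 0, "dz": 32, "turn": 0},
    {"jaw": 0, "dx": 0, "dy": 0, "dz": 34, "turn": 0},
    {"jaw": 0, "dx": 0, "dy": 0, "dz": 34, "turn": 0}
  ]
}}

```text
time_s: 33.75
ee_pos: [0.4405, -0.3666, 0.0125]
tcp_rot: [[-0.968, 0.251, -0.0], [0.251, 0.968, 0.0], [0.0, 0.0, -1.0]]
wrist_force: [-0.3, -0.2, -1.1]
opening: 0.137
grip_force: 58.6
```

Call:
{"name": "arm_command", "arguments": {
  "plan": [
    {"jaw": 0, "dx": 0, "dy": 0, "dz": 3, "turn": 0},
    {"jaw": 0, "dx": 0, "dy": 0, "dz": 3, "turn": 0},
    {"jaw": 16, "dx": 0, "dy": 0, "dz": 3, "turn": 0},
    {"jaw": 20, "dx": 0, "dy": 0, "dz": 3, "turn": 0},
    {"jaw": 24, "dx": 0, "dy": 0, "dz": 3, "turn": 0},
    {"jaw": 24, "dx": 0, "dy": 0, "dz": 3, "turn": 0},
    {"jaw": 24, "dx": 0, "dy": 0, "dz": -30, "turn": 0},
    {"jaw": 24, "dx": 0, "dy": 0, "dz": -80, "turn": 0},
    {"jaw": 24, "dx": 0, "dy": 0, "dz": -130, "turn": 0},
    {"jaw": 24, "dx": 0, "dy": 0, "dz": -130, "turn": 0}
  ]
}}

```text
time_s: 34.75
ee_pos: [0.445, -0.3716, 0.152]
tcp_rot: [[-0.968, 0.251, 0.012], [0.25, 0.968, -0.013], [-0.015, -0.01, -1.0]]
wrist_force: [0.4, -1.1, 0.7]
opening: 0.281
grip_force: 0.0
```

```bash
python3 files.py .056 .45 .75 -.15 .12; echo; python3 files.py .01 .35 .65 -.45 -.2 | grep near
```

```text
scene 0.7 near [0.512 0.036] far [0.687 0.058] len 0.175886046756209 ang 7.046229543834703
scene tray 0.96 [ 0.486 -0.315  0.006]
scene wax_tin 0.81 [0.638 0.298 0.035]
scene oil 0.61 [ 0.649 -0.257  0.068]
top 0.84 near [0.518 0.045] far [0.68  0.058] len 0.1622070918849433 ang 4.559528333476451
top 0.52 near [ 0.519 -0.011] far [0.681 0.005] len 0.1625567761269749 ang 5.392324716891299
top start_key 0.6 [0.63  0.139 0.059]
top stop_key 0.4 [0.546 0.135 0.053]
top tray 0.64 [ 0.485 -0.32   0.   ]
top wax_tin 0.95 [0.619 0.288 0.034]
top oil 0.74 [ 0.632 -0.257  0.089]

top 0.53 near [ 0.395 -0.354] far [ 0.552 -0.395] len 0.16297133767784494 ang -14.810989007240583
```

Call:
{"name": "arm_command", "arguments": {
  "plan": [
    {"jaw": 28, "dx": -5, "dy": 30, "dz": -20, "turn": 0},
    {"jaw": 28, "dx": -35, "dy": 379, "dz": -20, "turn": -19.5},
    {"jaw": 28, "dx": -35, "dy": 379, "dz": -20, "turn": -19.5},
    {"jaw": 28, "dx": -35, "dy": 379, "dz": -20, "turn": -19.5},
    {"jaw": 28, "dx": -35, "dy": 379, "dz": -20, "turn": -19.5},
    {"jaw": 28, "dx": -35, "dy": 379, "dz": -20, "turn": -19.5},
    {"jaw": 28, "dx": -35, "dy": 379, "dz": -20, "turn": -19.5},
    {"jaw": 28, "dx": -35, "dy": 379, "dz": -20, "turn": -19.5},
    {"jaw": 28, "dx": -35, "dy": 379, "dz": -20, "turn": -19.5},
    {"jaw": 28, "dx": -35, "dy": 379, "dz": -20, "turn": -19.5},
    {"jaw": 28, "dx": -35, "dy": 379, "dz": -20, "turn": -19.5},
    {"jaw": 28, "dx": -35, "dy": 379, "dz": 20, "turn": -19.5},
    {"jaw": 28, "dx": -35, "dy": 379, "dz": 55, "turn": -19.5},
    {"jaw": 28, "dx": -35, "dy": 379, "dz": 75, "turn": -19.5},
    {"jaw": 28, "dx": -35, "dy": 379, "dz": 75, "turn": -19.5},
    {"jaw": 28, "dx": -35, "dy": 379, "dz": 75, "turn": -19.5},
    {"jaw": 28, "dx": -35, "dy": 379, "dz": 75, "turn": -19.5}
  ]
}}

```text
time_s: 37.85
ee_pos: [0.571, -0.0099, 0.0697]
tcp_rot: [[-0.996, -0.085, 0.003], [-0.085, 0.996, -0.001], [-0.003, -0.001, -1.0]]
wrist_force: [0.1, 0.6, 0.4]
opening: 0.329
grip_force: 0.0
```

Call:
{"name": "arm_command", "arguments": {
  "plan": [
    {"jaw": 28, "dx": 0, "dy": 1, "dz": 7, "turn": 0},
    {"jaw": 28, "dx": 0, "dy": 1, "dz": 13, "turn": 0},
    {"jaw": 28, "dx": 0, "dy": 1, "dz": 16.5, "turn": 0},
    {"jaw": 28, "dx": 0, "dy": 1, "dz": 16.5, "turn": 0},
    {"jaw": 28, "dx": 0, "dy": 1, "dz": 16.5, "turn": 0},
    {"jaw": 0, "dx": 0, "dy": 1, "dz": 16.5, "turn": 0},
    {"jaw": 0, "dx": 0, "dy": 1, "dz": 16.5, "turn": 0},
    {"jaw": 0, "dx": 0, "dy": 1, "dz": 16.5, "turn": 0},
    {"jaw": 0, "dx": 0, "dy": 1, "dz": 16.5, "turn": 0}
  ]
}}

```text
time_s: 38.75
ee_pos: [0.5696, -0.0076, 0.0515]
tcp_rot: [[-0.996, -0.087, 0.0], [-0.087, 0.996, 0.0], [-0.0, 0.0, -1.0]]
wrist_force: [0.3, -0.4, 0.9]
opening: 0.137
grip_force: 58.5
```

Call:
{"name": "arm_command", "arguments": {
  "plan": [
    {"jaw": 0, "dx": 0, "dy": 0, "dz": -20, "turn": 0},
    {"jaw": 0, "dx": 0, "dy": 0, "dz": -60, "turn": 0},
    {"jaw": 0, "dx": 0, "dy": 0, "dz": -100, "turn": 0},
    {"jaw": 0, "dx": 15, "dy": -20, "dz": -130, "turn": 2},
    {"jaw": 0, "dx": 33, "dy": -60, "dz": -130, "turn": 5},
    {"jaw": 0, "dx": 52, "dy": -100, "dz": -130, "turn": 8},
    {"jaw": 0, "dx": 70, "dy": -140, "dz": -130, "turn": 11},
    {"jaw": 0, "dx": 90, "dy": -180, "dz": -130, "turn": 14},
    {"jaw": 0, "dx": 108, "dy": -220, "dz": -130, "turn": 17},
    {"jaw": 0, "dx": 125, "dy": -260, "dz": -130, "turn": 19.5},
    {"jaw": 0, "dx": 140, "dy": -290, "dz": -130, "turn": 19.5},
    {"jaw": 0, "dx": 143, "dy": -299, "dz": -130, "turn": 19.5},
    {"jaw": 0, "dx": 143, "dy": -299, "dz": -100, "turn": 19.5},
    {"jaw": 0, "dx": 143, "dy": -299, "dz": -60, "turn": 19.5},
    {"jaw": 0, "dx": 143, "dy": -299, "dz": -25, "turn": 19.5},
    {"jaw": 0, "dx": 143, "dy": -299, "dz": 5, "turn": 19.5},
    {"jaw": 0, "dx": 143, "dy": -299, "dz": 22, "turn": 19.5},
    {"jaw": 0, "dx": 143, "dy": -299, "dz": 34, "turn": 19.5},
    {"jaw": 0, "dx": 143, "dy": -299, "dz": 38, "turn": 19.5},
    {"jaw": 0, "dx": 143, "dy": -299, "dz": 38, "turn": 19.5}
  ]
}}

```text
time_s: 40.75
ee_pos: [0.4532, -0.3177, 0.0132]
tcp_rot: [[-0.968, 0.25, -0.0], [0.25, 0.968, 0.0], [0.0, 0.0, -1.0]]
wrist_force: [0.8, -0.1, -0.3]
opening: 0.14
grip_force: 58.6
```

Call:
{"name": "arm_command", "arguments": {
  "plan": [
    {"jaw": 0, "dx": 0, "dy": 0, "dz": 3, "turn": 0},
    {"jaw": 16, "dx": 0, "dy": 0, "dz": 3, "turn": 0},
    {"jaw": 20, "dx": 0, "dy": 0, "dz": 3, "turn": 0},
    {"jaw": 24, "dx": 0, "dy": 0, "dz": 3, "turn": 0},
    {"jaw": 24, "dx": 0, "dy": 0, "dz": 3, "turn": 0},
    {"jaw": 24, "dx": 0, "dy": 0, "dz": -30, "turn": 0},
    {"jaw": 24, "dx": 0, "dy": 0, "dz": -80, "turn": 0},
    {"jaw": 24, "dx": 0, "dy": 0, "dz": -130, "turn": 0},
    {"jaw": 28, "dx": -19, "dy": 383, "dz": -140, "turn": -19.5},
    {"jaw": 28, "dx": -19, "dy": 383, "dz": -140, "turn": -19.5},
    {"jaw": 28, "dx": -19, "dy": 383, "dz": -140, "turn": -19.5},
    {"jaw": 28, "dx": -19, "dy": 383, "dz": -140, "turn": -19.5},
    {"jaw": 28, "dx": -19, "dy": 383, "dz": -140, "turn": -19.5},
    {"jaw": 28, "dx": -19, "dy": 383, "dz": -140, "turn": -19.5},
    {"jaw": 28, "dx": -19, "dy": 383, "dz": -140, "turn": -19.5},
    {"jaw": 28, "dx": -19, "dy": 383, "dz": -140, "turn": -19.5},
    {"jaw": 28, "dx": -19, "dy": 383, "dz": -140, "turn": -19.5},
    {"jaw": 28, "dx": -19, "dy": 383, "dz": -100, "turn": -19.5},
    {"jaw": 28, "dx": -19, "dy": 383, "dz": -70, "turn": -19.5},
    {"jaw": 28, "dx": -19, "dy": 383, "dz": -57, "turn": -19.5}
  ]
}}

```text
time_s: 42.75
ee_pos: [0.5645, 0.0476, 0.0671]
tcp_rot: [[-0.996, -0.087, -0.006], [-0.087, 0.996, 0.0], [0.006, 0.001, -1.0]]
wrist_force: [0.4, -0.7, 0.1]
opening: 0.329
grip_force: 0.0
```

```bash
python3 files.py .056 .45 .75 -.15 .12|grep -v oil; echo; python3 files.py .01 .35 .65 -.45 -.2 | grep near; python3 -c "
from h import *;print(manip.observe()['ee_pos'])"
```

```text
scene 0.83 near [0.515 0.037] far [0.685 0.056] len 0.1712683635306806 ang 6.371545153843692
scene start_key 0.67 [0.629 0.144 0.056]
scene tray 0.66 [ 0.499 -0.319  0.01 ]
scene wax_tin 0.56 [0.636 0.294 0.037]
top 0.61 near [0.523 0.045] far [0.554 0.048] len 0.031228971799445872 ang 5.781511895531245
top start_key 0.57 [0.621 0.285 0.032]
top stop_key 0.7 [ 0.485 -0.324  0.018]
top tray 0.57 [ 0.48  -0.32   0.003]
top wax_tin 0.72 [0.618 0.284 0.034]

scene 0.59 near [ 0.398 -0.317] far [ 0.564 -0.345] len 0.16780250797919244 ang -9.585953698623264
top 0.78 near [ 0.393 -0.353] far [ 0.555 -0.396] len 0.1671267884177738 ang -14.870646153343104
top 0.7 near [ 0.407 -0.307] far [ 0.564 -0.345] len 0.1615373664478366 ang -13.394951441865476
[0.56732185 0.0480221  0.07026364]
```

Two files are in the tray. Now I'll take the third: z is .070, so down 18.5 and grip.

Call:
{"name": "arm_command", "arguments": {
  "plan": [
    {"jaw": 28, "dx": 0, "dy": 0, "dz": 7, "turn": 0},
    {"jaw": 28, "dx": 0, "dy": 0, "dz": 13, "turn": 0},
    {"jaw": 28, "dx": 0, "dy": 0, "dz": 17.5, "turn": 0},
    {"jaw": 28, "dx": 0, "dy": 0, "dz": 17.5, "turn": 0},
    {"jaw": 28, "dx": 0, "dy": 0, "dz": 17.5, "turn": 0},
    {"jaw": 0, "dx": 0, "dy": 0, "dz": 17.5, "turn": 0},
    {"jaw": 0, "dx": 0, "dy": 0, "dz": 17.5, "turn": 0},
    {"jaw": 0, "dx": 0, "dy": 0, "dz": 17.5, "turn": 0},
    {"jaw": 0, "dx": 0, "dy": 0, "dz": 17.5, "turn": 0}
  ]
}}

```text
time_s: 45.05
ee_pos: [0.5676, 0.048, 0.0531]
tcp_rot: [[-0.996, -0.087, 0.001], [-0.087, 0.996, -0.0], [-0.001, -0.0, -1.0]]
wrist_force: [-0.1, 0.8, 1.0]
opening: 0.137
grip_force: 58.5
```

Call:
{"name": "arm_command", "arguments": {
  "plan": [
    {"jaw": 0, "dx": 0, "dy": 0, "dz": -20, "turn": 0},
    {"jaw": 0, "dx": 0, "dy": 0, "dz": -60, "turn": 0},
    {"jaw": 0, "dx": 0, "dy": 0, "dz": -100, "turn": 0},
    {"jaw": 0, "dx": 15, "dy": -20, "dz": -130, "turn": 2},
    {"jaw": 0, "dx": 30, "dy": -60, "dz": -130, "turn": 5},
    {"jaw": 0, "dx": 46, "dy": -100, "dz": -130, "turn": 8},
    {"jaw": 0, "dx": 62, "dy": -140, "dz": -130, "turn": 11},
    {"jaw": 0, "dx": 80, "dy": -180, "dz": -130, "turn": 14},
    {"jaw": 0, "dx": 97, "dy": -220, "dz": -130, "turn": 17},
    {"jaw": 0, "dx": 112, "dy": -260, "dz": -130, "turn": 19.5},
    {"jaw": 0, "dx": 125, "dy": -295, "dz": -130, "turn": 19.5},
    {"jaw": 0, "dx": 129, "dy": -308, "dz": -130, "turn": 19.5},
    {"jaw": 0, "dx": 129, "dy": -308, "dz": -100, "turn": 19.5},
    {"jaw": 0, "dx": 129, "dy": -308, "dz": -60, "turn": 19.5},
    {"jaw": 0, "dx": 129, "dy": -308, "dz": -25, "turn": 19.5},
    {"jaw": 0, "dx": 129, "dy": -308, "dz": 5, "turn": 19.5},
    {"jaw": 0, "dx": 129, "dy": -308, "dz": 22, "turn": 19.5},
    {"jaw": 0, "dx": 129, "dy": -308, "dz": 35, "turn": 19.5},
    {"jaw": 0, "dx": 129, "dy": -308, "dz": 40, "turn": 19.5},
    {"jaw": 0, "dx": 129, "dy": -308, "dz": 40, "turn": 19.5}
  ]
}}

```text
time_s: 47.05
ee_pos: [0.4657, -0.2697, 0.0125]
tcp_rot: [[-0.968, 0.25, -0.0], [0.25, 0.968, 0.0], [0.0, 0.0, -1.0]]
wrist_force: [0.1, 0.1, -0.5]
opening: 0.138
grip_force: 58.6
```

Call:
{"name": "arm_command", "arguments": {
  "plan": [
    {"jaw": 0, "dx": 0, "dy": 0, "dz": 3, "turn": 0},
    {"jaw": 16, "dx": 0, "dy": 0, "dz": 3, "turn": 0},
    {"jaw": 20, "dx": 0, "dy": 0, "dz": 3, "turn": 0},
    {"jaw": 24, "dx": 0, "dy": 0, "dz": 3, "turn": 0},
    {"jaw": 24, "dx": 0, "dy": 0, "dz": 3, "turn": 0},
    {"jaw": 24, "dx": 0, "dy": 0, "dz": -30, "turn": 0},
    {"jaw": 24, "dx": 0, "dy": 0, "dz": -80, "turn": 0},
    {"jaw": 24, "dx": 0, "dy": 0, "dz": -130, "turn": 0},
    {"jaw": 0, "dx": 23, "dy": 414, "dz": -140, "turn": -19.5},
    {"jaw": 0, "dx": 23, "dy": 414, "dz": -140, "turn": -19.5},
    {"jaw": 0, "dx": 23, "dy": 414, "dz": -140, "turn": -19.5},
    {"jaw": 0, "dx": 23, "dy": 414, "dz": -140, "turn": -19.5},
    {"jaw": 0, "dx": 23, "dy": 414, "dz": -140, "turn": -19.5},
    {"jaw": 0, "dx": 23, "dy": 414, "dz": -140, "turn": -19.5},
    {"jaw": 0, "dx": 23, "dy": 414, "dz": -140, "turn": -19.5},
    {"jaw": 0, "dx": 23, "dy": 414, "dz": -140, "turn": -19.5},
    {"jaw": 0, "dx": 23, "dy": 414, "dz": -140, "turn": -19.5},
    {"jaw": 0, "dx": 23, "dy": 414, "dz": -140, "turn": -19.5},
    {"jaw": 0, "dx": 23, "dy": 414, "dz": -110, "turn": -19.5},
    {"jaw": 0, "dx": 23, "dy": 414, "dz": -90, "turn": -19.5}
  ]
}}

```text
time_s: 49.05
ee_pos: [0.5467, 0.1349, 0.1019]
tcp_rot: [[-0.996, -0.086, -0.0], [-0.086, 0.996, -0.001], [0.001, -0.001, -1.0]]
wrist_force: [-1.1, -0.8, -1.0]
opening: 0.003
grip_force: 0.0
```

```bash
python3 files.py .01 .35 .65 -.45 -.2 ; python3 files.py .056 .45 .75 -.15 .12|grep near; python3 look.py scene 130 110 200 150 q2; python3 -c "
from h import *;print(manip.observe()['ee_pos'])"
```

```text
scene 0.69 near [ 0.393 -0.365] far [ 0.554 -0.398] len 0.16364358161161774 ang -11.498804807318315
scene 0.69 near [ 0.401 -0.317] far [ 0.562 -0.346] len 0.16365994132261366 ang -10.266113288773619
scene 0.52 near [ 0.417 -0.268] far [ 0.578 -0.301] len 0.1650415111256361 ang -11.790974060036133
scene start_key 0.4 [0.628 0.141 0.055]
scene stop_key 0.44 [ 0.649 -0.259  0.07 ]
scene tray 0.72 [ 0.491 -0.319  0.004]
scene wax_tin 0.56 [0.638 0.296 0.036]
scene oil 0.55 [ 0.65  -0.257  0.065]
top 0.83 near [ 0.406 -0.308] far [ 0.564 -0.345] len 0.16153318385524823 ang -13.263338455827913
top 0.64 near [ 0.419 -0.257] far [ 0.574 -0.298] len 0.16065352153234141 ang -14.930154443037656
top 0.54 near [ 0.394 -0.353] far [ 0.554 -0.395] len 0.1655818368733838 ang -14.534165339507275
top stop_key 0.67 [0.592 0.001 0.05 ]
top oil 0.92 [ 0.635 -0.258  0.087]
[0.54705144 0.13655233 0.10275124]
```

View pics/q2.png

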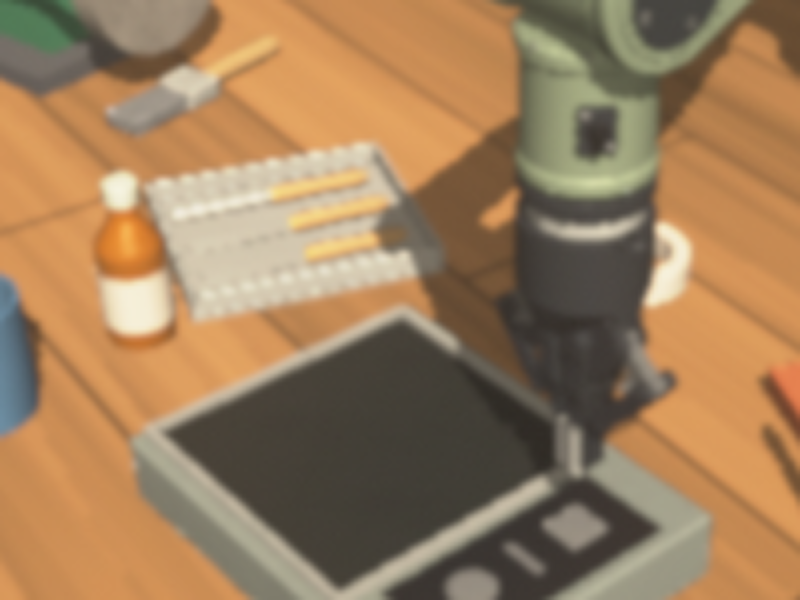

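The bed is clear, and all three files lie flat in the tray between (170,215) and (390,255). The gripper is over the square key, so I'll press stop gently.

Call:
{"name": "arm_command", "arguments": {
  "plan": [
    {"jaw": 0, "dx": 0, "dy": 0, "dz": 20, "turn": 0},
    {"jaw": 0, "dx": 0, "dy": 0, "dz": 34, "turn": 0},
    {"jaw": 0, "dx": 0, "dy": 0, "dz": 40, "turn": 0},
    {"jaw": 0, "dx": 0, "dy": 0, "dz": 43, "turn": 0},
    {"jaw": 0, "dx": 0, "dy": 0, "dz": 45, "turn": 0},
    {"jaw": 0, "dx": 0, "dy": 0, "dz": 46, "turn": 0},
    {"jaw": 0, "dx": 0, "dy": 0, "dz": 47, "turn": 0},
    {"jaw": 0, "dx": 0, "dy": 0, "dz": 48, "turn": 0},
    {"jaw": 0, "dx": 0, "dy": 0, "dz": 49, "turn": 0},
    {"jaw": 0, "dx": 0, "dy": 0, "dz": 50, "turn": 0},
    {"jaw": 0, "dx": 0, "dy": 0, "dz": 50, "turn": 0},
    {"jaw": 0, "dx": 0, "dy": 0, "dz": 50, "turn": 0}
  ]
}}

```text
time_s: 51.7
ee_pos: [0.5477, 0.1366, 0.0545]
tcp_rot: [[-0.996, -0.087, 0.001], [-0.087, 0.996, -0.0], [-0.001, -0.0, -1.0]]
wrist_force: [-2.8, -0.2, 8.1]
opening: 0.001
grip_force: 4.5
```

Call:
{"name": "arm_command", "arguments": {
  "plan": [
    {"jaw": 0, "dx": 0, "dy": 0, "dz": 1, "turn": 0},
    {"jaw": 0, "dx": 0, "dy": 0, "dz": 1.5, "turn": 0},
    {"jaw": 0, "dx": 0, "dy": 0, "dz": 1.5, "turn": 0},
    {"jaw": 0, "dx": 0, "dy": 0, "dz": 1.5, "turn": 0},
    {"jaw": 0, "dx": 0, "dy": 0, "dz": 1.5, "turn": 0},
    {"jaw": 0, "dx": 0, "dy": 0, "dz": 1.5, "turn": 0},
    {"jaw": 0, "dx": 0, "dy": 0, "dz": -10, "turn": 0},
    {"jaw": 0, "dx": 0, "dy": 0, "dz": -60, "turn": 0},
    {"jaw": 0, "dx": 0, "dy": 0, "dz": -110, "turn": 0},
    {"jaw": 0, "dx": 0, "dy": 0, "dz": -110, "turn": 0},
    {"jaw": 0, "dx": 0, "dy": 0, "dz": -110, "turn": 0}
  ]
}}

```text
time_s: 52.8
ee_pos: [0.5485, 0.1367, 0.165]
tcp_rot: [[-0.996, -0.087, 0.005], [-0.087, 0.996, 0.0], [-0.005, 0.0, -1.0]]
wrist_force: [-0.0, 0.6, -0.0]
opening: 0.001
grip_force: 0.0
```

```bash
python3 files.py .01 .35 .65 -.45 -.2|grep near; python3 -c "
from h import *;print(manip.observe()['ee_pos']);print(close_job())"
```

```text
scene 0.75 near [ 0.42  -0.266] far [ 0.572 -0.302] len 0.15639311636409492 ang -13.062049685158886
scene 0.7 near [ 0.393 -0.365] far [ 0.552 -0.397] len 0.16201660837734455 ang -11.494225611322296
scene 0.55 near [ 0.401 -0.316] far [ 0.562 -0.346] len 0.16363900324821817 ang -10.386628865258919
top 0.85 near [ 0.42  -0.256] far [ 0.574 -0.299] len 0.15993626764275126 ang -15.61081438390572
top 0.75 near [ 0.407 -0.307] far [ 0.564 -0.345] len 0.16153943950154065 ang -13.47281042998676
top 0.61 near [ 0.395 -0.353] far [ 0.555 -0.395] len 0.16565615408950685 ang -14.605093567625337
[0.54710801 0.13653175 0.16274382]
the job is handed in; nothing more can be done
None
```

The job is handed in, with no verdict returned: all three files were laid on the bed, start was pressed at about 13 N, the files were moved flat into the tray, and stop was pressed last with the bed clear (at least 8 N).

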